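Change the ink cartridges of the carton coder

TASK

Change the ink cartridges of the carton coder: first take out every spent cartridge locked in its bayonet sockets (press down, quarter turn anticlockwise, lift) and stand them upright in the returns tray. Then lock every fresh cartridge standing on the bench into a free socket, one to a socket: turn it so that its arrow faces the entry mark, lower it in, press it down against the spring, turn it clockwise to the stop at the locked mark and let it rise home. Leave the mug and the label box where they are.

Things in the scene. Friction and masses are not known exactly. Their poses are not given: they have to be found in the camera images.
- coder: fixed grey ink station of a carton coder: deck 116 mm (x) by 340 mm (y), its top 52 mm above the bench, and behind it a housing 95 mm high whose front is at x = +66 mm. Origin: on the bench under the deck's centre; at yaw 0 its x axis points away from the robot. Three equal bayonet sockets, each with marks on the deck: double bar = entry, single bar = locked
- socket_1 (a point): axis of socket 1 (+y one; coder x = 0, y = 110 mm) at deck top height. Round hole, 54 mm, through the 8 mm deck, with a wide lug slot (26 mm) on the coder's -x side, at the double bar, and a narrow one (16 mm) on the +x side, both reaching 37 mm from the axis. A cartridge goes in or out only with its arrow along the coder's -x
- lock_mark_1 (a point): 20 mm from the axis of socket 1, deck height, towards its single bar: 80 degrees clockwise (from above) of the entry direction. To turn, the cartridge's underside must be over 21 mm below the deck top (bottoms at 28; 24 to 25 is good). It turns clockwise only, 80 degrees to the stop; let go, it rises to 16 mm below and ribs hold it. Unlock: the reverse
- plate_1 (a joint): sprung steel plate in socket 1: how far it is pressed down, 0 (up, its top 11 mm below the deck top, 6 N) to 0.017 m (bottom, about 13 N). About 0.005 under a locked cartridge; an unlocked one rests on it at 0
- socket_2 (a point): axis of socket 2 (middle one; coder x = 0, y = 0 mm) at deck top height. Round hole, 54 mm, through the 8 mm deck, with a wide lug slot (26 mm) on the coder's -x side, at the double bar, and a narrow one (16 mm) on the +x side, both reaching 37 mm from the axis. A cartridge goes in or out only with its arrow along the coder's -x
- lock_mark_2 (a point): 20 mm from the axis of socket 2, deck height, towards its single bar: 80 degrees clockwise (from above) of the entry direction. To turn, the cartridge's underside must be over 21 mm below the deck top (bottoms at 28; 24 to 25 is good). It turns clockwise only, 80 degrees to the stop; let go, it rises to 16 mm below and ribs hold it. Unlock: the reverse
- plate_2 (a joint): sprung steel plate in socket 2: how far it is pressed down, 0 (up, its top 11 mm below the deck top, 6 N) to 0.017 m (bottom, about 13 N). About 0.005 under a locked cartridge; an unlocked one rests on it at 0
- socket_3 (a point): axis of socket 3 (-y one; coder x = 0, y = -110 mm) at deck top height. Round hole, 54 mm, through the 8 mm deck, with a wide lug slot (26 mm) on the coder's -x side, at the double bar, and a narrow one (16 mm) on the +x side, both reaching 37 mm from the axis. A cartridge goes in or out only with its arrow along the coder's -x
- lock_mark_3 (a point): 20 mm from the axis of socket 3, deck height, towards its single bar: 80 degrees clockwise (from above) of the entry direction. To turn, the cartridge's underside must be over 21 mm below the deck top (bottoms at 28; 24 to 25 is good). It turns clockwise only, 80 degrees to the stop; let go, it rises to 16 mm below and ribs hold it. Unlock: the reverse
- plate_3 (a joint): sprung steel plate in socket 3: how far it is pressed down, 0 (up, its top 11 mm below the deck top, 6 N) to 0.017 m (bottom, about 13 N). About 0.005 under a locked cartridge; an unlocked one rests on it at 0
- spent_1: spent cartridge (may be absent), locked in socket 1 at the start: grey upright cylinder, diameter 50, height 100 mm, knurled near the top (grip there, at any yaw); at the bottom two steel lugs 8 mm high reach 33 mm from the axis: a wide one (22 mm) at its +x, a narrow one (12 mm) at -x; the white arrow on top points along +x. Heavy foot. Origin: centre of the underside; 0.13 kg
- spent_2: spent cartridge (may be absent), locked in socket 2 at the start: grey upright cylinder, diameter 50, height 100 mm, knurled near the top (grip there, at any yaw); at the bottom two steel lugs 8 mm high reach 33 mm from the axis: a wide one (22 mm) at its +x, a narrow one (12 mm) at -x; the white arrow on top points along +x. Heavy foot. Origin: centre of the underside; 0.13 kg
- spent_3: spent cartridge (may be absent), locked in socket 3 at the start: grey upright cylinder, diameter 50, height 100 mm, knurled near the top (grip there, at any yaw); at the bottom two steel lugs 8 mm high reach 33 mm from the axis: a wide one (22 mm) at its +x, a narrow one (12 mm) at -x; the white arrow on top points along +x. Heavy foot. Origin: centre of the underside; 0.13 kg
- fresh_1: fresh cartridge (may be absent), on the bench at the start: grey upright cylinder, diameter 50, height 100 mm, knurled near the top (grip there, at any yaw); at the bottom two steel lugs 8 mm high reach 33 mm from the axis: a wide one (22 mm) at its +x, a narrow one (12 mm) at -x; the white arrow on top points along +x. Heavy foot. Origin: centre of the underside; 0.19 kg
- fresh_1_arrow (a point): point on the top of fresh_1, 20 mm from its axis in the direction of the arrow
- fresh_2: fresh cartridge (may be absent), on the bench at the start: grey upright cylinder, diameter 50, height 100 mm, knurled near the top (grip there, at any yaw); at the bottom two steel lugs 8 mm high reach 33 mm from the axis: a wide one (22 mm) at its +x, a narrow one (12 mm) at -x; the white arrow on top points along +x. Heavy foot. Origin: centre of the underside; 0.19 kg
- fresh_2_arrow (a point): point on the top of fresh_2, 20 mm from its axis in the direction of the arrow
- fresh_3: fresh cartridge (may be absent), on the bench at the start: grey upright cylinder, diameter 50, height 100 mm, knurled near the top (grip there, at any yaw); at the bottom two steel lugs 8 mm high reach 33 mm from the axis: a wide one (22 mm) at its +x, a narrow one (12 mm) at -x; the white arrow on top points along +x. Heavy foot. Origin: centre of the underside; 0.19 kg
- fresh_3_arrow (a point): point on the top of fresh_3, 20 mm from its axis in the direction of the arrow
- returns_tray: open grey plastic tray on the bench, fixed, 250 mm (its x) by 140 mm (its y), 30 mm high outside, walls 4 mm, floor about 4 mm; origin: centre of its underside
- mug_1: bystander: white mug, about 92 mm across and 95 mm high, with a handle; origin at its underside
- label_box_1: bystander: flat white label box, 152 x 107 x 30 mm; origin at its underside
Mind the look-alikes: they are no part of the job. What is shaped like the fresh_1 but purple or red is not meant.

How it is judged:
By the outcome, as a careful person would: the job done as asked, in the order asked, and still so for the second after the job is handed in, with the robot touching nothing.
Of spent_1, spent_2, spent_3 only 2 to 2 are there at a start; the rules pass over those that are not, and their reading is None.
Of fresh_1, fresh_2, fresh_3 only 2 to 3 are there at a start; the rules pass over those that are not, and their reading is None.
At some moment in a run one of fresh_1, fresh_2, fresh_3 may be knocked a few centimetres aside while the robot is not near it.
It also fails if it takes over 208 s, if anything falls off the work surface, if the arm or the gripper's body presses on something with over 40 N, if the wrist force passes 120 N, or if a joint passes its speed limit or range.

ROBOT

A 6-joint arm with a two-finger parallel gripper is mounted at the origin on a cart in front of the work surface, level with it; the furniture and walls round the work are solid. World frame = base frame: x ahead of the robot, y to its left, z up, the work surface at z = 0. Lengths are in m, angles in rad, forces in N, time in s.
With the tool pointing down it reaches from about 0.425 to 0.95 m from the base axis. Payload 3.5 kg.
Tool frame: the origin (TCP) lies midway between the tips of the shut fingers; the grasp point (between the pads) lies 19 mm behind it (ctrl.hold_point_z is the distance from the TCP to the grasp point, in m); z points along the fingers, y is the line along which they close (so a half turn about z gives the same grasp; the last joint's range is limited). The gripper opens to 85 mm and grips with 20 to 120 N. Pads are 22 mm wide; open, the fingers measure 114 mm over their backs; the gripper's body (76 mm by 85 mm) begins 54 mm behind the grasp point. The pads swing forward as they close: fully open they stand 13 mm farther back than shut.
Start: joints at [0.98, 0.286, 1.577, -0, 1.279, -0.15], TCP at [0.288, 0.61, 0.231] pointing down, gripper open.
Joint ranges: [-2.77, 2.77], [-0.9, 2.22], [0.21, 2.48], [-1.53, 4.67], [0.24, 2.81], [-2.84, 2.84]. Speed limits (rad/s): [2.79, 2.79, 3.14, 3.14, 3.14, 3.14].

INTERFACE

Orientations are given as a unit quaternion [x, y, z, w].
In Python, from plant import readout, cams, sign_off, ctrl gives the robot as it stands. The module is installed in compiled form; this text tells all that it offers.
- The arm moves only by the tool step_arm, never from a script. Its argument "increments" is a list of rows, each a list of 2 entries, a list of its own where there are three numbers: the shift along the world's x, y, z in mm, then the turn, a rotation vector about the world's x, y, z in rad. In form: [[[x, y, z], [rx, ry, rz]], ...]. A call has 1 to 8 rows; each row shifts and turns the commanded pose from where the row before left it; what a row does not reach is not made up. A row lasts 1/12 s, in which the tool goes at most 41.7 mm and 7.16 degrees, less where a joint would pass 70% of its speed; a pose out of reach is approached as far as the arm can. A call is refused whole if a number of a shift passes 41.7 or a number of a turn 0.125, either way. A call with a gripper value outside its range is refused whole. "fingers" is the opening, from -1 (shut) to 1 (fully open), set as the call begins (left out, the last holds). The fingers move at their own pace and stop on an object; "grip_force" is the grip in N (left out, the last holds). Time passes only in rows, so rows that do not move let the fingers close. It gives the time, the measured TCP pose, the force, the opening and the grip force at its end, in the units of the state.
- readout.get_state(): the state, without advancing time (a new reading comes with each control period).
- cams.read_camera(name): name is "scene" or "side" or "wrist"; returns the picture (400x640x3 uint8, red, green, blue); there is no depth.
- cams.get_calibration(name): a dict with "fx", "fy", "cx", "cy" (pixels), "eye" and "rotation" of the camera in the world; the wrist camera has in their place "T_tool_cam" (4x4, takes a point from camera to tool coordinates, whose origin is the TCP and whose axes are the flange's). Camera axes: x right, y up, looking along -z (the intrinsics and any distortion apply to the point x, -y, -z); pixel columns grow to the right and rows downward; lengths in m; the calibration is good to about 2 mm. A picture is of the moment at which its call begins: read the wrist's pose just before it. get_calibration takes no time and is no camera call.
- sign_off(): hands the job in; it is judged then, once.
The state is a dict: "time": time; "qpos": joint angles; "dq": joint speeds; "joint_efforts": joint torques, N m; "eef_pos": TCP position; "tcp_rot": TCP orientation; "contact_force": force on the tool from outside, world axes, zero at the start; "wrist_torque": the same for the moment, N m; "opening": opening from 0.0 (shut) to 1.0 (fully open); "finger_force": force on a finger pad.
Only numpy, scipy, OpenCV 4.12 (cv2) and the standard library are available. Lean on these libraries where they do the work, as an engineer would, in place of code of your own. Each camera call takes 0.05 s, during which the arm holds its last target. There are 200 camera calls.

## Working session

There is one attempt and no reset: what is moved stays moved. The work goes in short steps, Python scripts to look and compute and a tool call to move; the robot and the scene stay as the last step left them, time stands still between calls to the robot, and variables do not carry over. Pictures are saved under pics/ and viewed, at most 14 in all, crops included, and the job is handed in when it is done.

Besides the shell and the picture viewer there is one more tool, called after ">>>" in YAML: its name, and indented under it one key for each argument. step_arm: Moves the arm, as the interface text tells. Its arguments: {"type":"object","properties":{"increments":{"type":"array","items":{"type":"array"}},"fingers":{"type":"number"},"grip_force":{"type":"number"}},"required":["increments"]}

```bash
ls; mkdir -p pics; python3 - <<'E'
from plant import readout,cams,ctrl
import cv2,numpy as np
for n in ["scene","side","wrist"]:
    cv2.imwrite(f"pics/{n}0.png",cams.read_camera(n)[:,:,::-1])
    c=cams.get_calibration(n); print(n,{k:np.round(v,4).tolist() for k,v in c.items()})
s=readout.get_state();print(s, ctrl.hold_point_z)
E
```

```text
pics
scene {'fx': 442.6457, 'fy': 442.6457, 'cx': 318.9598, 'cy': 200.1647, 'eye': [-0.3459, -0.5401, 1.0656], 'rotation': [0.3436, -0.1964, -0.4352, 0.8087]}
side {'fx': 401.067, 'fy': 401.067, 'cx': 321.0751, 'cy': 207.6039, 'eye': [-0.0815, -1.1075, 0.6555], 'rotation': [0.531, -0.1452, -0.2197, 0.8054]}
wrist {'fx': 312.4351, 'fy': 312.4351, 'cx': 321.2867, 'cy': 202.549, 'T_tool_cam': [[0.0004, 0.9653, 0.2613, 0.0672], [1.0, -0.0004, 0.0001, -0.0014], [0.0002, 0.2613, -0.9653, -0.1426], [0.0, 0.0, 0.0, 1.0]]}
{'time': 0.15, 'qpos': array([ 9.80027039e-01,  2.87020999e-01,  1.57784221e+00,  1.88313862e-05,
        1.27860335e+00, -1.49981176e-01]), 'dq': array([ 0.00042179, -0.00219077, -0.00527419,  0.00079117,  0.00017693,
        0.0007005 ]), 'joint_efforts': array([ 1.27444087e-03, -4.06603360e+01, -2.93139446e+01, -7.06591709e-05,
        3.96682255e-03,  3.66340558e-06]), 'eef_pos': array([0.28765979, 0.61007087, 0.2302249 ]), 'tcp_rot': array([ 2.18616723e-01,  9.75810356e-01, -8.70159923e-04, -3.47548414e-04]), 'contact_force': array([-0.63199577, -0.35846655,  0.15553063]), 'wrist_torque': array([ 0.04899494,  0.01281295, -0.03801755]), 'finger_force': 0.0, 'opening': 0.99814198420569} 0.0187
```

View pics/scene0.png

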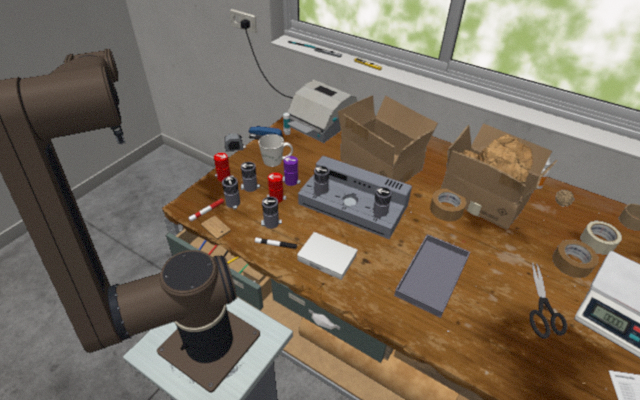

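View pics/side0.png

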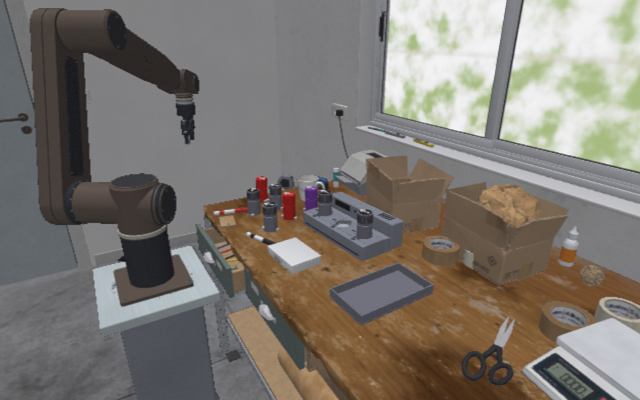

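The scene picture shows grey cartridges on the bench at (249,177), (231,192) and (270,212), with spent ones in the sockets at (321,180) and (382,202). The middle socket at (349,202) is free. The look-alikes are red at (222,167) and (276,187), and purple at (291,171). I choose the grey ones and will check them in an enlarged crop.

```bash
python3 - <<'E'
import cv2
s=cv2.imread("pics/scene0.png")
cv2.imwrite("pics/c1.png",cv2.resize(s[130:270,200:360],None,fx=5,fy=4.28,interpolation=cv2.INTER_CUBIC) if 0 else cv2.resize(s[140:240,205:365],None,fx=5,fy=5,interpolation=cv2.INTER_CUBIC))
cv2.imwrite("pics/c2.png",cv2.resize(s[150:320,290:480],None,fx=3.5,fy=3.5,interpolation=cv2.INTER_CUBIC))
E
```

```text
(no output)
```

View pics/c1.png

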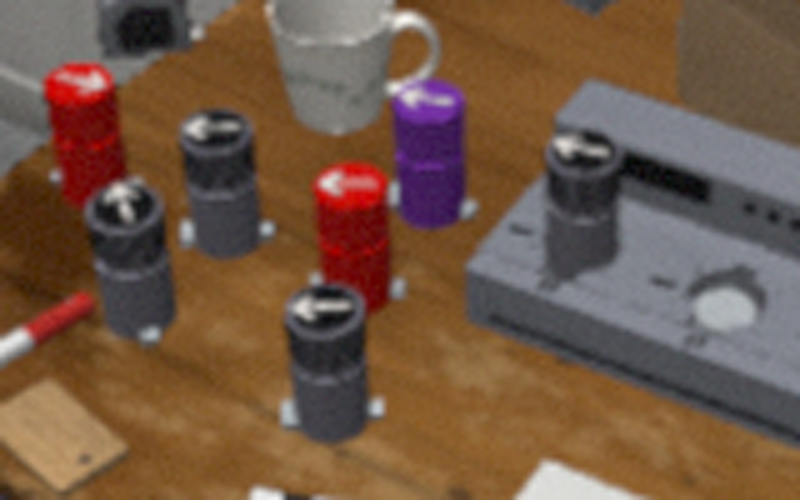

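View pics/c2.png

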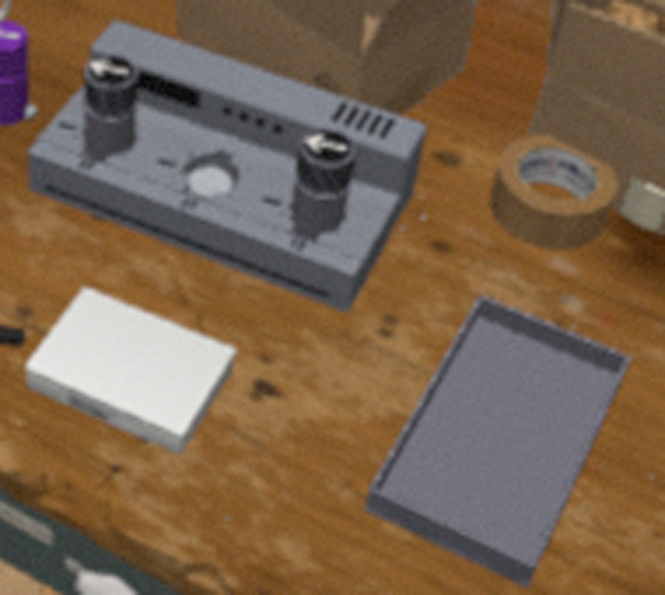

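Crop 1 shows black-topped grey cartridges with tops at (217,128), (124,207) and (325,307), so all three fresh ones are there. Spent 1 is at (584,150). Crop 2 shows spent 3 at (326,150) and the tray corners at (482,298), (627,357), (529,578) and (370,492).

```bash
cat > h.py <<'E'
import numpy as np,cv2
from scipy.spatial.transform import Rotation as R
from plant import readout,cams
def cam(n,st=None):
    c=cams.get_calibration(n)
    if n=="wrist":
        st=st or readout.get_state(); T=np.array(c["T_tool_cam"]); Rt=R.from_quat(st["tcp_rot"]).as_matrix()
        return c,Rt@T[:3,:3],Rt@T[:3,3]+st["eef_pos"]
    r=np.array(c["rotation"]); return c,R.from_quat(r).as_matrix(),np.array(c["eye"])
def px2w(C,uv,z):
    c,Rm,e=C; uv=np.atleast_2d(uv)
    d=np.c_[(uv[:,0]-c["cx"])/c["fx"],-(uv[:,1]-c["cy"])/c["fy"],-np.ones(len(uv))]@Rm.T
    return e+d*((z-e[2])/d[:,2])[:,None]
def w2px(C,P):
    c,Rm,e=C; p=(np.atleast_2d(P)-e)@Rm
    return np.c_[c["cx"]+c["fx"]*p[:,0]/-p[:,2],c["cy"]-c["fy"]*p[:,1]/-p[:,2]]
def uncrop(uv,f,o): return (np.array(uv,float)+.5)/f-.5+np.array(o)
def snap(name):
    st=readout.get_state(); im=cams.read_camera("wrist")[:,:,::-1]; cv2.imwrite(f"pics/{name}.png",im)
    np.save(f"pics/{name}.npy",np.r_[st["eef_pos"],st["tcp_rot"]]); return st
def load(name):
    v=np.load(f"pics/{name}.npy"); return cam("wrist",dict(eef_pos=v[:3],tcp_rot=v[3:]))
E
python3 - <<'E'
from h import *
np.set_printoptions(precision=3,suppress=True)
C=cam("scene")
print(px2w(C,uncrop([[217,128],[124,207],[325,307]],5,(205,140)),.1))
print("arrows tail,tip",px2w(C,uncrop([[237,128],[190,128],[125,222],[124,183],[350,307],[296,307]],5,(205,140)),.1))
print("spent",px2w(C,uncrop([[584,150]],5,(205,140)),.136),px2w(C,uncrop([[326,150]],3.5,(290,150)),.136))
print("sock2",px2w(C,uncrop([[209,180]],3.5,(290,150)),.045))
print("deck corners",px2w(C,uncrop([[31,158],[350,283]],3.5,(290,150)),.052))
print("tray",px2w(C,uncrop([[482,298],[627,357],[531,571],[370,492]],3.5,(290,150)),.03))
print("mug", px2w(C,[[272,140]],.095),"red",px2w(C,uncrop([[80,85],[352,185],[428,100]],5,(205,140)),.1))
print("box",px2w(C,uncrop([[90,290],[235,350],[180,440],[27,368]],3.5,(290,150)),.03))
E
```

```text
[[0.531 0.299 0.1  ]
 [0.433 0.297 0.1  ]
 [0.431 0.128 0.1  ]]
arrows tail,tip [[0.539 0.288 0.1  ]
 [0.521 0.315 0.1  ]
 [0.422 0.286 0.1  ]
 [0.451 0.313 0.1  ]
 [0.439 0.115 0.1  ]
 [0.42  0.143 0.1  ]]
spent [[0.617 0.054 0.136]] [[ 0.63  -0.166  0.136]]
sock2 [[ 0.624 -0.055  0.045]]
deck corners [[ 0.548  0.099  0.052]
 [ 0.572 -0.23   0.052]]
tray [[ 0.643 -0.331  0.03 ]
 [ 0.649 -0.464  0.03 ]
 [ 0.398 -0.475  0.03 ]
 [ 0.395 -0.339  0.03 ]]
mug [[0.701 0.326 0.095]] red [[0.514 0.41  0.1  ]
 [0.535 0.186 0.1  ]
 [0.639 0.197 0.1  ]]
box [[ 0.453 -0.031  0.03 ]
 [ 0.464 -0.175  0.03 ]
 [ 0.354 -0.185  0.03 ]
 [ 0.347 -0.036  0.03 ]]
```

>>> step_arm:
  increments:
    - [[18,-36,4],[0,0,0.025]]
    - [[18,-36,4],[0,0,0.025]]
    - [[18,-36,4],[0,0,0.025]]
    - [[18,-36,4],[0,0,0.025]]
    - [[18,-36,4],[0,0,0.025]]
    - [[18,-36,4],[0,0,0.025]]
    - [[18,-36,4],[0,0,0.025]]
    - [[18,-36,4],[0,0,0.025]]
  fingers: 1
  grip_force: 50

```text
time: 0.82
eef_pos: [0.4322, 0.3206, 0.2633]
tcp_rot: [0.119, 0.993, -0.0, -0.0]
contact_force: [0.9, 0.6, -0.3]
opening: 1.005
finger_force: 0.0
```

>>> step_arm:
  increments:
    - [[18,-36,4],[0,0,0.025]]
    - [[18,-36,4],[0,0,0.025]]
    - [[18,-36,4],[0,0,0.025]]
    - [[18,-36,4],[0,0,0.025]]
    - [[18,-36,4],[0,0,0.025]]
    - [[18,-36,4],[0,0,0.025]]
    - [[18,-36,4],[0,0,0.025]]
    - [[18,-36,4],[0,0,0.025]]

```text
time: 1.48
eef_pos: [0.5763, 0.0325, 0.2952]
tcp_rot: [0.02, 1.0, 0.0, -0.0]
contact_force: [-0.0, -0.6, 0.6]
opening: 0.998
finger_force: 0.0
```

>>> step_arm:
  increments:
    - [[18,-36,4],[0,0,0.02]]
    - [[18,-36,4],[0,0,0.02]]
    - [[0,0,0],[0,0,0]]
    - [[0,0,0],[0,0,0]]
    - [[0,0,0],[0,0,0]]

```text
time: 1.9
eef_pos: [0.6115, -0.0373, 0.3026]
tcp_rot: [0.001, 1.0, 0.0, -0.001]
contact_force: [0.1, 0.3, 0.1]
opening: 0.995
finger_force: 0.0
```

```bash
python3 - <<'E'
from h import *
np.set_printoptions(precision=4,suppress=True)
st=snap("w1"); print(st["time"],st["eef_pos"],st["qpos"],R.from_quat(st["tcp_rot"]).as_matrix())
E
```

```text
1.9 [ 0.6115 -0.0373  0.3026] [-0.2265  0.1052  1.6566  0.0005  1.3813 -1.796 ] [[-1.      0.0015 -0.0015]
 [ 0.0015  1.      0.0008]
 [ 0.0015  0.0008 -1.    ]]
```

View pics/w1.png

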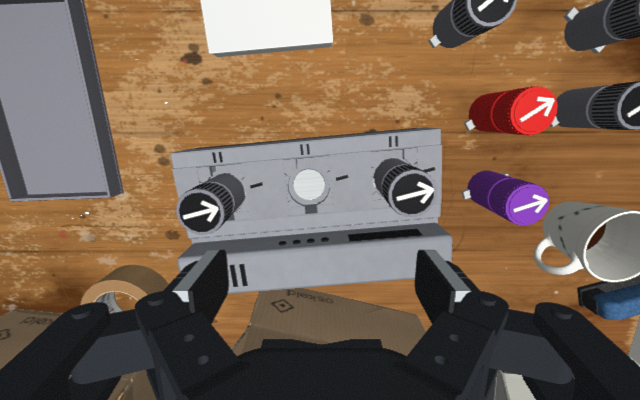

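The wrist view shows spent tops at about (201,211) and (412,192), and the free socket hole at (309,186). The deck front edge runs from (172,153) to (440,129).

```bash
python3 - <<'E'
from h import *
im=cv2.imread("pics/w1.png")
a=cv2.resize(im[120:240,170:270],None,fx=4,fy=4,interpolation=cv2.INTER_CUBIC)
b=cv2.resize(im[120:240,350:450],None,fx=4,fy=4,interpolation=cv2.INTER_CUBIC)
cv2.imwrite("pics/w1c.png",np.hstack([a,b]))
E
```

```text
(no output)
```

View pics/w1c.png

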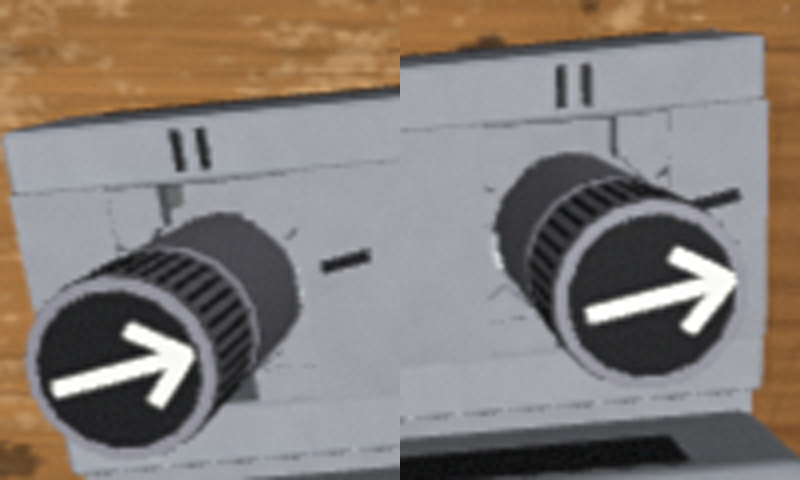

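The crop shows the disc centres at (123,367) left and (650,291) right. Both arrows point right, up about 14°, along the single bars, so both are locked.

```bash
python3 - <<'E'
from h import *
np.set_printoptions(precision=4,suppress=True)
C=load("w1")
L=uncrop([123,367],4,(170,120));Rr=uncrop([249.5,291],4,(350,120))
p3=px2w(C,L,.136)[0];p1=px2w(C,Rr,.136)[0]
print(p1,p3,"dist",np.linalg.norm(p1-p3),"yaw",np.degrees(np.arctan2(-(p1-p3)[0],(p1-p3)[1])),(p1+p3)/2)
t=px2w(C,uncrop([[55,389],[190,355]],4,(170,120)),.136); d=t[1]-t[0];print("arrow3",np.degrees(np.arctan2(d[1],d[0])))
t=px2w(C,uncrop([[187,317],[335,280]],4,(350,120)),.136); d=t[1]-t[0];print("arrow1",np.degrees(np.arctan2(d[1],d[0])))
b=px2w(C,np.array([uncrop([190,149],4,(170,120)),uncrop([175,86],4,(350,120))]),.052);print("bars",b, np.degrees(np.arctan2(-(b[1]-b[0])[0],(b[1]-b[0])[1])))
print("hole",px2w(C,[[309,187]],.052))
print(np.degrees(np.arctan2(*(b-[p3,p1])[:,1::-1].T)))
E
```

```text
[0.6167 0.0542 0.136 ] [ 0.6366 -0.1629  0.136 ] dist 0.21804481085125244 yaw 5.232779110625265 [ 0.6266 -0.0543  0.136 ]
arrow3 104.30780420900568
arrow1 104.626576794079
bars [[ 0.5904 -0.1685  0.052 ]
 [ 0.5712  0.0514  0.052 ]] 4.98428247717868
hole [[ 0.6291 -0.0537  0.052 ]]
[-173.0219 -176.4095]
```

>>> step_arm:
  increments:
    - [[0.7,11.6,-6],[0,0,-0.107]]
    - [[0.7,11.6,-6],[0,0,-0.107]]
    - [[0.7,11.6,-6],[0,0,-0.107]]
    - [[0.7,11.6,-6],[0,0,-0.107]]
    - [[0.7,11.6,-6],[0,0,-0.107]]
    - [[0.7,11.6,-6],[0,0,-0.107]]
    - [[0.7,11.6,-6],[0,0,-0.107]]
    - [[0.8,11.4,-6],[0,0,-0.107]]

```text
time: 2.62
eef_pos: [0.6167, 0.0577, 0.2551]
tcp_rot: [0.417, 0.909, 0.0, -0.0]
contact_force: [-0.4, -0.8, -0.5]
opening: 1.0
finger_force: 0.0
```

>>> step_arm:
  increments:
    - [[0,0,-12],[0,0,-0.107]]
    - [[0,0,-12],[0,0,-0.107]]
    - [[0,0,-12],[0,0,-0.107]]
    - [[0,0,-12],[0,0,-0.107]]
    - [[0,0,-12],[0,0,-0.107]]
    - [[0,0,0],[0,0,0]]
    - [[0,0,0],[0,0,0]]
    - [[0,0,0],[0,0,0]]

```text
time: 3.28
eef_pos: [0.6176, 0.056, 0.1962]
tcp_rot: [0.64, 0.769, 0.0, 0.0]
contact_force: [0.7, 0.5, 0.1]
opening: 0.999
finger_force: 0.0
```

```bash
python3 - <<'E'
from h import *
np.set_printoptions(precision=4,suppress=True)
st=snap("w2"); print(st["time"],st["eef_pos"],st["qpos"],R.from_quat(st["tcp_rot"]).as_matrix())
E
```

```text
3.2833 [0.6176 0.056  0.1962] [-0.073   0.1969  1.7497  0.0001  1.1941 -0.2556] [[-0.1817  0.9834  0.001 ]
 [ 0.9834  0.1817 -0.    ]
 [-0.0002  0.001  -1.    ]]
```

View pics/w2.png

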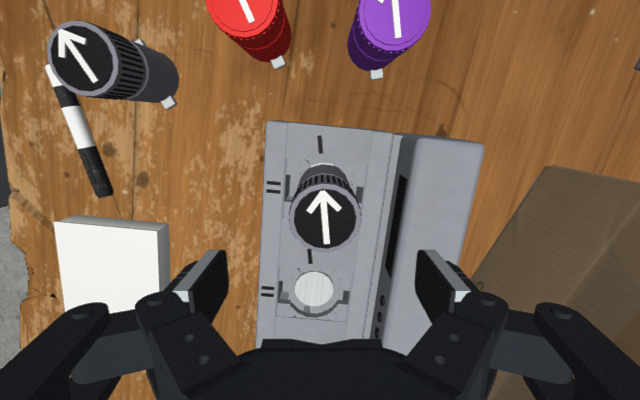

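Spent 1's disc spans x 289–361 and y 186–250, so its centre is (325,217.5). Fresh c's disc is at about (85,59).

```bash
python3 - <<'E'
from h import *
np.set_printoptions(precision=4,suppress=True)
C=load("w2")
print(px2w(C,[[325,217.5]],.136),px2w(C,[[85,59]],.1))
t=px2w(C,[[326,242],[322,193]],.136);d=t[1]-t[0];print(np.degrees(np.arctan2(d[1],d[0])))
b=px2w(C,[[274,187],[267.5,291.5],[320,144],[310,257]],.052);print(b)
for i in(0,2):
  d=b[i]-b[i+1];print(np.degrees(np.arctan2(-d[0],d[1])))
E
```

```text
[[0.6184 0.0562 0.136 ]] [[0.4332 0.1293 0.1   ]]
105.06333432044379
[[ 0.5718  0.0506  0.052 ]
 [ 0.581  -0.0596  0.052 ]
 [ 0.6071  0.0976  0.052 ]
 [ 0.6174 -0.0136  0.052 ]]
4.753149165057771
5.297217011738069
```

>>> step_arm:
  increments:
    - [[0.5,0,-25],[0,0,0]]
    - [[0,0,-25],[0,0,0]]
    - [[0,0,-20],[0,0,0]]
    - [[0,0,-15],[0,0,0]]
    - [[0,0,-10],[0,0,0]]
    - [[0,0,-5],[0,0,0]]
    - [[0,0,0],[0,0,0]]
    - [[0,0,0],[0,0,0]]

```text
time: 4.0
eef_pos: [0.6189, 0.0551, 0.0965]
tcp_rot: [0.641, 0.768, 0.001, 0.001]
contact_force: [0.6, -0.6, 1.8]
opening: 1.0
finger_force: 0.0
```

>>> step_arm:
  increments:
    - [[0,0,0],[0,0,0]]
    - [[0,0,0],[0,0,0]]
    - [[0,0,0],[0,0,0]]
    - [[0,0,0],[0,0,0]]
    - [[0,0,0],[0,0,0]]
    - [[0,0,0],[0,0,0]]
    - [[0,0,0],[0,0,0]]
    - [[0,0,0],[0,0,0]]
  fingers: -1
  grip_force: 60

```text
time: 4.67
eef_pos: [0.6193, 0.0551, 0.0968]
tcp_rot: [0.641, 0.767, 0.001, 0.001]
contact_force: [0.0, 0.4, 6.3]
opening: 0.572
finger_force: 61.7
```

>>> step_arm:
  increments:
    - [[0,0,-3],[0,0,0]]
    - [[0,0,-3],[0,0,0]]
    - [[0,0,-3],[0,0,0]]
    - [[0,0,0],[0,0,0]]
    - [[0,0,0],[0,0,0]]
    - [[0,0,0],[0,0,0]]

```text
time: 5.17
eef_pos: [0.6193, 0.055, 0.0888]
tcp_rot: [0.641, 0.768, 0.001, 0.001]
contact_force: [-1.6, -0.1, 9.2]
opening: 0.568
finger_force: 62.2
```

>>> step_arm:
  increments:
    - [[0,0,-0.5],[0,0,0.1]]
    - [[0,0,0],[0,0,0.1]]
    - [[0,0,0],[0,0,0.1]]
    - [[0,0,0],[0,0,0.1]]
    - [[0,0,0],[0,0,0.1]]
    - [[0,0,0],[0,0,0.1]]
    - [[0,0,0],[0,0,0.1]]
    - [[0,0,0],[0,0,0.1]]

```text
time: 5.83
eef_pos: [0.6194, 0.0552, 0.0884]
tcp_rot: [0.289, 0.957, 0.0, 0.001]
contact_force: [-1.5, 0.5, 10.3]
opening: 0.575
finger_force: 62.2
```

>>> step_arm:
  increments:
    - [[0,0,0],[0,0,0.1]]
    - [[0,0,0],[0,0,0.1]]
    - [[0,0,0],[0,0,0.1]]
    - [[0,0,0],[0,0,0.1]]
    - [[0,0,0],[0,0,0.1]]
    - [[0,0,0],[0,0,0.1]]
    - [[0,0,0],[0,0,0]]
    - [[0,0,0],[0,0,0]]

```text
time: 6.5
eef_pos: [0.6196, 0.0548, 0.0885]
tcp_rot: [-0.004, 1.0, -0.0, 0.002]
contact_force: [-0.7, -0.1, 10.1]
opening: 0.572
finger_force: 62.3
```

```bash
python3 - <<'E'
from h import *
np.set_printoptions(precision=3,suppress=True)
st=snap("w3"); m=R.from_quat(st["tcp_rot"]).as_matrix();print(st["time"],st["eef_pos"],"psi",np.degrees(np.arctan2(m[1,1],m[0,1])),st["contact_force"],st["wrist_torque"])
E
```

```text
6.5 [0.62  0.055 0.089] psi 90.51374387324309 [-0.687 -0.096 10.097] [-0.149  0.279  0.048]
```

View pics/w3.png

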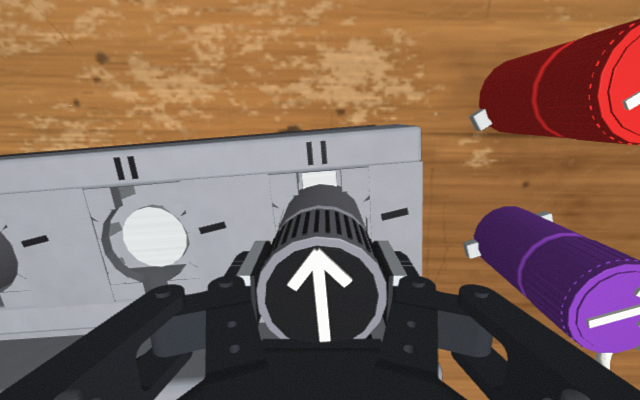

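Spent 1 turned the full 80° and its arrow now faces the double bar. Next I lift it and carry it to the tray.

>>> step_arm:
  increments:
    - [[0,0,5],[0,0,0]]
    - [[0,0,10],[0,0,0]]
    - [[0,0,15],[0,0,0]]
    - [[0,0,20],[0,0,0]]
    - [[0,0,25],[0,0,0]]
    - [[0,0,25],[0,0,0]]
    - [[0,0,25],[0,0,0]]
    - [[0,0,10],[0,0,0]]

```text
time: 7.22
eef_pos: [0.6191, 0.055, 0.224]
tcp_rot: [-0.004, 1.0, -0.0, 0.002]
contact_force: [0.4, 0.6, -1.0]
opening: 0.574
finger_force: 62.1
```

>>> step_arm:
  increments:
    - [[0,-15,0],[0,0,0]]
    - [[-4,-30,0],[0,0,0]]
    - [[-4,-38,0],[0,0,0]]
    - [[-4,-38,0],[0,0,0]]
    - [[-4,-38,0],[0,0,0]]
    - [[-4,-38,0],[0,0,0]]
    - [[-4,-38,0],[0,0,0]]
    - [[-4,-38,0],[0,0,0]]

```text
time: 7.88
eef_pos: [0.588, -0.22, 0.2176]
tcp_rot: [-0.004, 1.0, 0.001, -0.002]
contact_force: [0.4, -0.8, -1.0]
opening: 0.572
finger_force: 62.1
```

>>> step_arm:
  increments:
    - [[-4,-38,0],[0,0,0]]
    - [[-4,-38,0],[0,0,0]]
    - [[-4,-38,0],[0,0,0]]
    - [[0,-38,0],[0,0,0]]
    - [[0,-20,0],[0,0,0]]
    - [[0,-10,0],[0,0,0]]
    - [[0,0,0],[0,0,0]]
    - [[0,0,0],[0,0,0]]

```text
time: 8.55
eef_pos: [0.5773, -0.3993, 0.2187]
tcp_rot: [-0.004, 1.0, 0.001, -0.001]
contact_force: [-0.1, -0.1, -0.8]
opening: 0.574
finger_force: 62.3
```

```bash
python3 - <<'E'
from h import *
np.set_printoptions(precision=3,suppress=True)
st=snap("w4"); m=R.from_quat(st["tcp_rot"]).as_matrix();print(st["time"],st["eef_pos"],"psi",np.degrees(np.arctan2(m[1,1],m[0,1])),st["contact_force"],st["opening"])
E
```

```text
8.55 [ 0.577 -0.399  0.219] psi 90.43535826190003 [-0.061 -0.093 -0.754] 0.5741519660213048
```

View pics/w4.png

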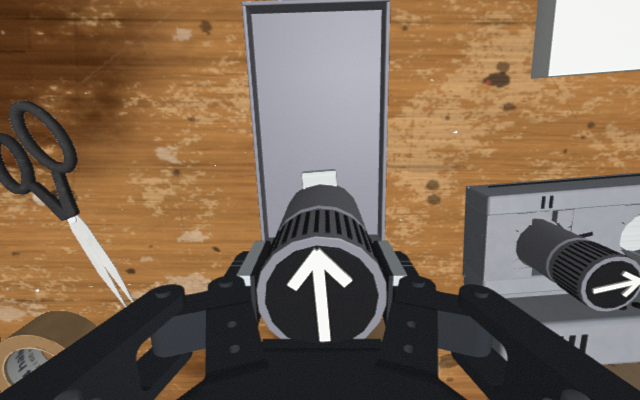

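Picture w4 shows the spent cartridge held over the far half of the tray and centred between the walls. Next I lower it, release it and back off.

>>> step_arm:
  increments:
    - [[0,0,-30],[0,0,0]]
    - [[0,0,-35],[0,0,0]]
    - [[0,0,-35],[0,0,0]]
    - [[0,0,-25],[0,0,0]]
    - [[0,0,-15],[0,0,0]]
    - [[0,0,-8],[0,0,0]]
    - [[0,0,-4],[0,0,0]]
    - [[0,0,0],[0,0,0]]

```text
time: 9.27
eef_pos: [0.5788, -0.3996, 0.0694]
tcp_rot: [-0.005, 1.0, -0.0, 0.0]
contact_force: [0.3, 0.6, -0.7]
opening: 0.574
finger_force: 62.3
```

>>> step_arm:
  increments:
    - [[0,0,-2],[0,0,0]]
    - [[0,0,0],[0,0,0]]
    - [[0,0,0],[0,0,0]]

```text
time: 9.52
eef_pos: [0.5789, -0.4007, 0.0687]
tcp_rot: [-0.004, 1.0, -0.001, 0.001]
contact_force: [0.5, 0.2, -1.2]
opening: 0.57
finger_force: 62.3
```

>>> step_arm:
  increments:
    - [[0,0,-2],[0,0,0]]
    - [[0,0,-1],[0,0,0]]
    - [[0,0,0],[0,0,0]]
    - [[0,0,0],[0,0,0]]

```text
time: 9.85
eef_pos: [0.5786, -0.4004, 0.0651]
tcp_rot: [-0.004, 1.0, -0.001, 0.001]
contact_force: [0.3, 0.8, 4.1]
opening: 0.572
finger_force: 62.6
```

>>> step_arm:
  increments:
    - [[0,0,0],[0,0,0]]
    - [[0,0,0],[0,0,0]]
    - [[0,0,0],[0,0,0]]
    - [[0,0,0],[0,0,0]]
    - [[0,0,10],[0,0,0]]
    - [[0,0,25],[0,0,0]]
    - [[0,0,35],[0,0,0]]
    - [[0,0,35],[0,0,0]]
  fingers: 1

```text
time: 10.52
eef_pos: [0.5775, -0.3993, 0.1691]
tcp_rot: [-0.004, 1.0, 0.001, -0.001]
contact_force: [0.4, -0.5, 1.0]
opening: 1.001
finger_force: 0.0
```

>>> step_arm:
  increments:
    - [[6,24,15],[0,0,-0.107]]
    - [[6,24,10],[0,0,-0.107]]
    - [[6,24,5],[0,0,-0.107]]
    - [[6,24,0],[0,0,-0.107]]
    - [[6,24,0],[0,0,-0.107]]
    - [[6,24,0],[0,0,-0.107]]
    - [[6,24,0],[0,0,-0.107]]
    - [[6,24,0],[0,0,-0.107]]

```text
time: 11.18
eef_pos: [0.6264, -0.2067, 0.1997]
tcp_rot: [0.414, 0.91, 0.0, 0.0]
contact_force: [0.6, 0.2, 0.3]
opening: 1.003
finger_force: 0.0
```

>>> step_arm:
  increments:
    - [[6,24,0],[0,0,-0.107]]
    - [[4,21,0],[0,0,-0.107]]
    - [[0,0,0],[0,0,-0.107]]
    - [[0,0,0],[0,0,-0.107]]
    - [[0,0,0],[0,0,-0.107]]
    - [[0,0,0],[0,0,0]]
    - [[0,0,0],[0,0,0]]
    - [[0,0,0],[0,0,0]]

```text
time: 11.85
eef_pos: [0.6362, -0.1631, 0.1992]
tcp_rot: [0.637, 0.771, 0.0, 0.0]
contact_force: [0.2, 0.2, -0.3]
opening: 0.998
finger_force: 0.0
```

```bash
cat >> h.py <<'E'
def disc(name,z,guess,psi_min=None):
    """centre & arrow direction of a black top disc near pixel guess, via white arrow-in-black blob"""
    C=load(name); im=cv2.imread(f"pics/{name}.png"); hsv=cv2.cvtColor(im,cv2.COLOR_BGR2HSV)
    w=((hsv[:,:,2]>215)&(hsv[:,:,1]<30)).astype(np.uint8)
    n,l,s,c=cv2.connectedComponentsWithStats(w)
    k=[i for i in range(1,n) if s[i,4]>60 and np.hypot(*(c[i]-guess))<40]
    if not k: return None
    i=min(k,key=lambda i:np.hypot(*(c[i]-guess)))
    P=px2w(C,np.argwhere(l==i)[:,::-1],z)[:,:2]; m=P.mean(0)
    e=np.linalg.svd(P-m,full_matrices=False)[2][0]; t=(P-m)@e; 
    s2=(P-m)@np.array([-e[1],e[0]])
    if np.std(s2[t>0])<np.std(s2[t<0]): e=-e; t=-t
    return (np.ptp(t),m+e*(t.max()+t.min())/2,np.degrees(np.arctan2(e[1],e[0])),c[i])
def psi(st):
    m=R.from_quat(st["tcp_rot"]).as_matrix(); return np.degrees(np.arctan2(m[1,1],m[0,1]))
E
python3 - <<'E'
from h import *
np.set_printoptions(precision=4,suppress=True)
st=snap("w5"); print(st["time"],st["eef_pos"],"psi",psi(st))
print(w2px(load("w5"),[[.637,-.163,.136]]))
print(disc("w5",.136,w2px(load("w5"),[[.637,-.163,.136]])[0]))
print("check",disc("w2",.136,np.array([324,217])),disc("w2",.1,np.array([75,55])))
E
```

```text
11.85 [ 0.6362 -0.1631  0.1992] psi 10.889434952739009
[[325.0356 216.3609]]
(np.float64(0.03716790666896927), array([ 0.6374, -0.1627]), np.float64(104.88375367800296), array([325.2046, 209.6534]))
check (np.float64(0.037458317341587014), array([0.618 , 0.0561]), np.float64(105.22966216569559), array([323.827 , 210.9457])) (np.float64(0.03757089301674193), array([0.4282, 0.1306]), np.float64(129.11557591971763), array([73.3178, 49.2364]))
```

>>> step_arm:
  increments:
    - [[1,0,-25],[0,0,0]]
    - [[0,0,-25],[0,0,0]]
    - [[0,0,-22],[0,0,0]]
    - [[0,0,-15],[0,0,0]]
    - [[0,0,-10],[0,0,0]]
    - [[0,0,-5],[0,0,0]]
    - [[0,0,0],[0,0,0]]
    - [[0,0,0],[0,0,0]]

```text
time: 12.57
eef_pos: [0.6379, -0.1632, 0.0978]
tcp_rot: [0.638, 0.77, 0.0, 0.001]
contact_force: [-0.0, 0.5, -0.6]
opening: 0.997
finger_force: 0.0
```

>>> step_arm:
  increments:
    - [[0,0,0],[0,0,0]]
    - [[0,0,0],[0,0,0]]
    - [[0,0,0],[0,0,0]]
    - [[0,0,0],[0,0,0]]
    - [[0,0,0],[0,0,0]]
    - [[0,0,0],[0,0,0]]
    - [[0,0,0],[0,0,0]]
    - [[0,0,0],[0,0,0]]
  fingers: -1
  grip_force: 60

```text
time: 13.23
eef_pos: [0.6383, -0.1632, 0.0985]
tcp_rot: [0.638, 0.77, 0.001, 0.001]
contact_force: [2.4, 0.8, 5.1]
opening: 0.569
finger_force: 61.8
```

>>> step_arm:
  increments:
    - [[0,0,-3],[0,0,0]]
    - [[0,0,-3],[0,0,0]]
    - [[0,0,-3],[0,0,0]]
    - [[0,0,-0.5],[0,0,0]]
    - [[0,0,0],[0,0,0]]
    - [[0,0,0],[0,0,0]]

```text
time: 13.73
eef_pos: [0.6384, -0.1633, 0.0902]
tcp_rot: [0.638, 0.77, 0.0, 0.001]
contact_force: [-0.5, 1.5, 10.2]
opening: 0.569
finger_force: 62.1
```

>>> step_arm:
  increments:
    - [[0,0,0],[0,0,0.1]]
    - [[0,0,0],[0,0,0.1]]
    - [[0,0,0],[0,0,0.1]]
    - [[0,0,0],[0,0,0.1]]
    - [[0,0,0],[0,0,0.1]]
    - [[0,0,0],[0,0,0.1]]
    - [[0,0,0],[0,0,0.1]]
    - [[0,0,0],[0,0,0.1]]

```text
time: 14.4
eef_pos: [0.6382, -0.1636, 0.0901]
tcp_rot: [0.285, 0.959, -0.001, 0.001]
contact_force: [-1.3, 0.7, 9.4]
opening: 0.568
finger_force: 62.4
```

>>> step_arm:
  increments:
    - [[0,0,0],[0,0,0.1]]
    - [[0,0,0],[0,0,0.1]]
    - [[0,0,0],[0,0,0.1]]
    - [[0,0,0],[0,0,0.1]]
    - [[0,0,0],[0,0,0.1]]
    - [[0,0,0],[0,0,0.1]]
    - [[0,0,0],[0,0,0]]
    - [[0,0,0],[0,0,0]]

```text
time: 15.07
eef_pos: [0.6385, -0.1641, 0.0904]
tcp_rot: [-0.009, 1.0, -0.001, 0.002]
contact_force: [-0.8, -0.1, 9.3]
opening: 0.567
finger_force: 62.4
```

>>> step_arm:
  increments:
    - [[0,0,5],[0,0,0]]
    - [[0,0,5],[0,0,0]]
    - [[0,0,5],[0,0,0]]
    - [[0,0,5],[0,0,0]]
    - [[0,0,0],[0,0,0]]
    - [[0,0,0],[0,0,0]]

```text
time: 15.57
eef_pos: [0.637, -0.1631, 0.1068]
tcp_rot: [-0.009, 1.0, -0.0, 0.0]
contact_force: [0.7, -1.3, -1.0]
opening: 0.573
finger_force: 62.1
```

>>> step_arm:
  increments:
    - [[0,0,15],[0,0,0]]
    - [[0,0,25],[0,0,0]]
    - [[0,0,25],[0,0,0]]
    - [[0,0,20],[0,0,0]]
    - [[0,0,10],[0,0,0]]
    - [[-10,-14,0],[0,0,0]]
    - [[-20,-27,0],[0,0,0]]
    - [[-22,-30,0],[0,0,0]]

```text
time: 16.23
eef_pos: [0.5844, -0.2328, 0.2012]
tcp_rot: [-0.01, 1.0, 0.001, -0.001]
contact_force: [-0.2, -0.4, -0.4]
opening: 0.575
finger_force: 63.7
```

>>> step_arm:
  increments:
    - [[-22,-30,0],[0,0,0]]
    - [[-22,-30,0],[0,0,0]]
    - [[-22,-30,0],[0,0,0]]
    - [[-22,-30,0],[0,0,0]]
    - [[-20,-25,0],[0,0,0]]
    - [[-12,-16,0],[0,0,0]]
    - [[-5,-9,0],[0,0,0]]
    - [[0,0,0],[0,0,0]]

```text
time: 16.9
eef_pos: [0.4587, -0.405, 0.2012]
tcp_rot: [-0.007, 1.0, 0.001, -0.001]
contact_force: [-0.3, -0.3, -0.9]
opening: 0.571
finger_force: 63.7
```

>>> step_arm:
  increments:
    - [[0,0,-30],[0,0,0]]
    - [[0,0,-35],[0,0,0]]
    - [[0,0,-30],[0,0,0]]
    - [[0,0,-20],[0,0,0]]
    - [[0,0,-10],[0,0,0]]
    - [[0,0,-6],[0,0,0]]
    - [[0,0,0],[0,0,0]]
    - [[0,0,0],[0,0,0]]

```text
time: 17.57
eef_pos: [0.4612, -0.4042, 0.0726]
tcp_rot: [-0.009, 1.0, -0.001, 0.001]
contact_force: [0.8, -0.8, -0.8]
opening: 0.573
finger_force: 63.8
```

>>> step_arm:
  increments:
    - [[0,0,-3],[0,0,0]]
    - [[0,0,-2],[0,0,0]]
    - [[0,0,-1],[0,0,0]]
    - [[0,0,0],[0,0,0]]
    - [[0,0,0],[0,0,0]]

```text
time: 17.98
eef_pos: [0.4607, -0.4045, 0.0667]
tcp_rot: [-0.009, 1.0, -0.001, 0.001]
contact_force: [-0.1, 0.4, 4.6]
opening: 0.572
finger_force: 64.0
```

>>> step_arm:
  increments:
    - [[0,0,0],[0,0,0]]
    - [[0,0,0],[0,0,0]]
    - [[0,0,0],[0,0,0]]
    - [[0,0,0],[0,0,0]]
    - [[0,0,10],[0,0,0]]
    - [[0,0,30],[0,0,0]]
    - [[0,0,40],[0,0,0]]
    - [[0,0,40],[0,0,0]]
  fingers: 1

```text
time: 18.65
eef_pos: [0.4595, -0.4031, 0.1859]
tcp_rot: [-0.009, 1.0, 0.001, -0.001]
contact_force: [0.8, -1.4, 0.4]
opening: 0.999
finger_force: 0.0
```

>>> step_arm:
  increments:
    - [[0,20,30],[0,0,-0.105]]
    - [[1,37,10],[0,0,-0.105]]
    - [[1,37,10],[0,0,-0.105]]
    - [[1,37,10],[0,0,-0.105]]
    - [[1,37,10],[0,0,-0.105]]
    - [[1,37,10],[0,0,-0.105]]
    - [[1,37,10],[0,0,-0.105]]
    - [[1,37,0],[0,0,-0.105]]

```text
time: 19.32
eef_pos: [0.4677, -0.1237, 0.2787]
tcp_rot: [0.402, 0.915, -0.0, 0.003]
contact_force: [0.5, 0.1, 0.9]
opening: 1.0
finger_force: 0.0
```

>>> step_arm:
  increments:
    - [[1,37,0],[0,0,-0.105]]
    - [[1,37,0],[0,0,-0.105]]
    - [[1,37,0],[0,0,-0.105]]
    - [[1,37,0],[0,0,-0.105]]
    - [[0,37,0],[0,0,-0.105]]
    - [[0,37,0],[0,0,-0.105]]
    - [[0,37,0],[0,0,-0.105]]
    - [[0,18,0],[0,0,0]]

```text
time: 19.98
eef_pos: [0.4705, 0.1549, 0.2762]
tcp_rot: [0.702, 0.712, 0.001, -0.0]
contact_force: [0.7, 0.2, 0.9]
opening: 1.003
finger_force: 0.0
```

>>> step_arm:
  increments:
    - [[0,0,0],[0,0,0]]
    - [[0,0,0],[0,0,0]]
    - [[0,0,0],[0,0,0]]

```text
time: 20.23
eef_pos: [0.4711, 0.151, 0.2756]
tcp_rot: [0.702, 0.712, -0.0, 0.0]
contact_force: [0.1, 0.3, 0.1]
opening: 0.998
finger_force: 0.0
```

```bash
python3 - <<'E'
from h import *
np.set_printoptions(precision=4,suppress=True)
st=snap("w6"); print(st["time"],st["eef_pos"],"psi",psi(st)); C=load("w6")
for g in ([.531,.299,.1],[.433,.297,.1],[.431,.128,.1]):
    u=w2px(C,[g])[0]; print(u,disc("w6",.1,u))
cv2.imwrite("pics/side6.png",cams.read_camera("side")[:,:,::-1])
E
```

```text
20.2333 [0.4711 0.151  0.2756] psi 0.8466720341990254
[390.9502  25.1044] (np.float64(0.037376029874756356), array([0.5303, 0.3029]), np.float64(125.53879966428924), array([387.9856,  15.8617]))
[283.7819  25.7172] (np.float64(0.037938517237942795), array([0.4351, 0.3009]), np.float64(54.18404597958918), array([288.7521,  16.7465]))
[284.4922 203.7706] (np.float64(0.03714886477163927), array([0.4292, 0.1298]), np.float64(128.43115542884556), array([280.1622, 198.9505]))
```

View pics/w6.png

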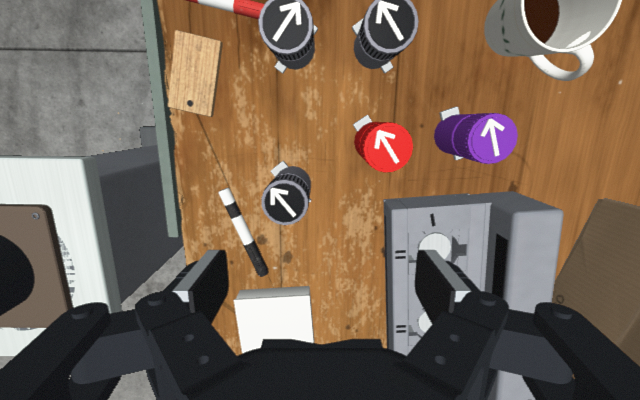

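Picture w6 shows fresh c at (286,201), b at (288,23) and a at (389,22), all undisturbed. The red at (385,147) and purple at (490,138) cartridges will be left alone. I start with c.

>>> step_arm:
  increments:
    - [[-20,-10,-30],[0,0,0]]
    - [[-20,-11,-30],[0,0,0]]
    - [[0,0,-16],[0,0,0]]
    - [[0,0,0],[0,0,0]]
    - [[0,0,0],[0,0,0]]
    - [[0,0,0],[0,0,0]]

```text
time: 20.83
eef_pos: [0.4328, 0.13, 0.2014]
tcp_rot: [0.702, 0.712, 0.001, 0.001]
contact_force: [-0.6, 0.8, 0.1]
opening: 1.001
finger_force: 0.0
```

```bash
cat >> h.py <<'E'
def look(name,g,z=.1):
    st=snap(name); C=load(name); u=w2px(C,[[g[0],g[1],z]])[0]; d=disc(name,z,u)
    print(round(st["time"],2),st["eef_pos"].round(4),"psi",psi(st).round(1),"px",u.round(0),"arrow mid",d and (d[1].round(4),d[2].round(1)))
    if d is None: return
    # dark disc: fit by model - score of rim radius 25 mm: inside dark/white, rim light
    im=cv2.GaussianBlur(cv2.cvtColor(cv2.imread(f"pics/{name}.png"),cv2.COLOR_BGR2GRAY),(3,3),0).astype(np.float32)
    a=np.linspace(0,2*np.pi,180); best=None
    for dx in np.arange(-8,8.1,.5)/1e3:
        for dy in np.arange(-8,8.1,.5)/1e3:
            c=d[1]+[dx,dy]; f=lambda r:cv2.remap(im,*[q.astype(np.float32).reshape(1,-1) for q in w2px(C,np.c_[c[0]+r*np.cos(a),c[1]+r*np.sin(a),0*a+z]).T],cv2.INTER_LINEAR)[0]
            s=np.mean(np.minimum(f(.0240)-f(.0215),40))
            if best is None or s>best[0]: best=(s,c)
    print("rim fit",best[0].round(1),best[1].round(4))
E
python3 -c "
from h import *
look('w7',(.431,.130))"
```

```text
20.83 [0.4328 0.13   0.2014] psi 0.8 px [321. 202.] arrow mid (array([0.4295, 0.13  ]), np.float64(128.8))
rim fit 24.5 [0.4305 0.129 ]
```

>>> step_arm:
  increments:
    - [[-2,-0.5,-35],[0,0,0]]
    - [[0,0,-35],[0,0,0]]
    - [[0,0,-35],[0,0,0]]
    - [[0,0,-20],[0,0,0]]
    - [[0,0,-10],[0,0,0]]
    - [[0,0,-5],[0,0,0]]
    - [[0,0,0],[0,0,0]]
    - [[0,0,0],[0,0,0]]

```text
time: 21.55
eef_pos: [0.431, 0.1302, 0.0611]
tcp_rot: [0.702, 0.712, 0.001, 0.001]
contact_force: [0.1, 0.1, 0.1]
opening: 0.999
finger_force: 0.0
```

>>> step_arm:
  increments:
    - [[0,0,0],[0,0,0]]
    - [[0,0,0],[0,0,0]]
    - [[0,0,0],[0,0,0]]
    - [[0,0,0],[0,0,0]]
    - [[0,0,0],[0,0,0]]
    - [[0,0,0],[0,0,0]]
    - [[0,0,0],[0,0,0]]
  fingers: -1
  grip_force: 25

```text
time: 22.13
eef_pos: [0.4305, 0.1301, 0.0606]
tcp_rot: [0.702, 0.712, 0.001, 0.001]
contact_force: [1.1, 0.5, 5.8]
opening: 0.584
finger_force: 26.9
```

>>> step_arm:
  increments:
    - [[0,0,0],[0,0,0]]
    - [[0,0,0],[0,0,0]]
    - [[0,0,0],[0,0,-0.1]]
    - [[0,0,0],[0,0,-0.1]]
    - [[0,0,0],[0,0,-0.1]]
    - [[0,0,0],[0,0,-0.1]]
    - [[0,0,0],[0,0,-0.1]]
    - [[0,0,0],[0,0,-0.1]]
  fingers: 1

```text
time: 22.8
eef_pos: [0.4282, 0.1299, 0.0585]
tcp_rot: [0.882, 0.471, -0.001, -0.0]
contact_force: [0.1, -0.3, 0.4]
opening: 1.0
finger_force: 0.0
```

>>> step_arm:
  increments:
    - [[0,0,0],[0,0,-0.12]]
    - [[0,0,0],[0,0,-0.12]]
    - [[0,0,0],[0,0,-0.12]]
    - [[0,0,0],[0,0,-0.12]]
    - [[0,0,0],[0,0,-0.12]]
    - [[0,0,0],[0,0,-0.12]]
    - [[0,0,0],[0,0,-0.12]]
    - [[0,0,0],[0,0,-0.12]]

```text
time: 23.47
eef_pos: [0.4282, 0.1299, 0.0585]
tcp_rot: [1.0, 0.01, -0.001, 0.0]
contact_force: [0.6, -0.1, -0.4]
opening: 0.999
finger_force: 0.0
```

>>> step_arm:
  increments:
    - [[0,0,0],[0,0,0]]
    - [[0,0,0],[0,0,0]]
    - [[0,0,0],[0,0,0]]

```text
time: 23.72
eef_pos: [0.4287, 0.13, 0.0589]
tcp_rot: [1.0, 0.014, -0.0, 0.0]
contact_force: [-0.3, 0.4, -0.1]
opening: 0.998
finger_force: 0.0
```

```bash
python3 -c "
from h import *
look('w8',(.4305,.1295))"
```

```text
23.72 [0.4287 0.13   0.0589] psi -88.4 px [321. 295.] arrow mid (array([0.4281, 0.1305]), np.float64(128.7))
rim fit 11.5 [0.4281 0.1275]
```

>>> step_arm:
  increments:
    - [[1.8,0,2],[0,0,0]]
    - [[0,0,0],[0,0,0]]
    - [[0,0,0],[0,0,0]]
    - [[0,0,0],[0,0,0]]

```text
time: 24.1
eef_pos: [0.4311, 0.13, 0.0614]
tcp_rot: [1.0, 0.013, 0.0, -0.0]
contact_force: [-0.4, 0.5, -0.0]
opening: 0.998
finger_force: 0.0
```

>>> step_arm:
  increments:
    - [[0,0,0],[0,0,0]]
    - [[0,0,0],[0,0,0]]
    - [[0,0,0],[0,0,0]]
    - [[0,0,0],[0,0,0]]
    - [[0,0,0],[0,0,0]]
    - [[0,0,0],[0,0,0]]
    - [[0,0,0],[0,0,0]]
    - [[0,0,0],[0,0,0]]
  fingers: -1
  grip_force: 60

```text
time: 24.77
eef_pos: [0.4313, 0.13, 0.0616]
tcp_rot: [1.0, 0.013, 0.0, 0.0]
contact_force: [0.6, -0.8, 1.7]
opening: 0.573
finger_force: 62.1
```

>>> step_arm:
  increments:
    - [[0,0,5],[0,0,0]]
    - [[0,0,15],[0,0,0]]
    - [[0,0,30],[0,0,0]]
    - [[0,0,30],[0,0,0]]
    - [[0,0,30],[0,0,0]]
    - [[0,0,30],[0,0,0]]
    - [[0,0,20],[0,0,0]]
    - [[0,0,0],[0,0,0]]

```text
time: 25.43
eef_pos: [0.4332, 0.1303, 0.2262]
tcp_rot: [1.0, 0.013, 0.004, -0.0]
contact_force: [1.1, 0.0, -1.4]
opening: 0.571
finger_force: 62.4
```

```bash
python3 -c "
from h import *
look('w9',readout.get_state()['eef_pos'][:2],.26)"
```

```text
25.43 [0.4332 0.1303 0.2262] psi -88.5 px [319. 288.] arrow mid (array([0.4272, 0.131 ]), np.float64(128.4))
rim fit 25.6 [0.4302 0.1295]
```

```bash
python3 - <<'E'
from h import *
for n,z in(("w3",.128),("w4",.258)):
    C=load(n);print(np.load(f"pics/{n}.npy")[:3].round(4),disc(n,z,np.array([321,295])))
for n,z in(("w8",.1),("w9",.2655)):
    C=load(n);print(n,np.load(f"pics/{n}.npy")[:3].round(4),disc(n,z,np.array([319,290])))
E
```

```text
[0.6196 0.0548 0.0885] (np.float64(0.038348650864584166), array([0.61971395, 0.05536622]), np.float64(-174.7417019031119), array([319.59976731, 285.24141943]))
[ 0.5773 -0.3993  0.2187] (np.float64(0.03809044112159126), array([ 0.5776051 , -0.39884704]), np.float64(-174.59840731978966), array([319.63869048, 285.15357143]))
w8 [0.4287 0.13   0.0589] (np.float64(0.03828310452388844), array([0.42813536, 0.13051461]), np.float64(128.6666808155598), array([310.0211838 , 305.63426791]))
w9 [0.4332 0.1303 0.2262] (np.float64(0.03786253741145974), array([0.43063821, 0.13102626]), np.float64(128.42298021775963), array([309.55841584, 306.55313531]))
```

>>> step_arm:
  increments:
    - [[10,-14,0],[0,0,0.09]]
    - [[20,-29,0],[0,0,0.09]]
    - [[20,-29,0],[0,0,0.09]]
    - [[20,-29,0],[0,0,0.09]]
    - [[20,-29,0],[0,0,0.09]]
    - [[20,-29,0],[0,0,0.09]]
    - [[20,-29,0],[0,0,0.09]]
    - [[20,-29,0],[0,0,0.09]]

```text
time: 26.15
eef_pos: [0.5799, -0.088, 0.2172]
tcp_rot: [0.931, 0.366, -0.002, -0.002]
contact_force: [0.0, 0.1, -1.7]
opening: 0.569
finger_force: 62.7
```

>>> step_arm:
  increments:
    - [[20,-29,-10],[0,0,0.09]]
    - [[20,-29,-15],[0,0,0.09]]
    - [[10,-14,-10],[0,0,0.09]]
    - [[6,-5,0],[0,0,0]]
    - [[0,0,0],[0,0,0]]
    - [[0,0,0],[0,0,0]]
    - [[0,0,0],[0,0,0]]
    - [[0,0,0],[0,0,0]]

```text
time: 26.82
eef_pos: [0.6367, -0.1627, 0.187]
tcp_rot: [0.874, 0.486, 0.0, 0.0]
contact_force: [-0.4, 1.0, -2.1]
opening: 0.57
finger_force: 62.7
```

```bash
cat >> h.py <<'E'
def hand(name,top=.0388):
    st=snap(name); z=st["eef_pos"][2]+top; d=disc(name,z,np.array([320,290])); 
    look0=d[1]-st["eef_pos"][:2]
    print(round(st["time"],2),st["eef_pos"].round(4),"psi",psi(st).round(2),"arrow mid",d[1].round(4),"off",look0.round(4),"ang",(d[2]%360).round(2),st["contact_force"].round(1))
E
python3 -c "
from h import *
hand('w10'); look('w10b',readout.get_state()['eef_pos'][:2],readout.get_state()['eef_pos'][2]+.0388)"
```

```text
26.82 [ 0.6367 -0.1627  0.187 ] psi -31.78 arrow mid [ 0.6333 -0.1633] off [-0.0035 -0.0006] ang 185.43 [-0.4  1.  -2.1]
26.87 [ 0.6369 -0.1628  0.1873] psi -31.8 px [324. 296.] arrow mid (array([ 0.6334, -0.1634]), np.float64(-174.6))
rim fit 4.6 [ 0.6354 -0.1649]
```

Arrow is at 185.4°, which is the entry direction. I correct the position slightly and lower it carefully.

>>> step_arm:
  increments:
    - [[1.4,-0.5,-20],[0,0,0]]
    - [[0,0,-25],[0,0,0]]
    - [[0,0,-15],[0,0,0]]
    - [[0,0,-8],[0,0,0]]
    - [[0,0,0],[0,0,0]]
    - [[0,0,0],[0,0,0]]
    - [[0,0,0],[0,0,0]]

```text
time: 27.5
eef_pos: [0.6393, -0.1648, 0.12]
tcp_rot: [0.874, 0.486, 0.001, 0.001]
contact_force: [0.2, -0.8, -1.3]
opening: 0.57
finger_force: 62.7
```

>>> step_arm:
  increments:
    - [[0,0,-2],[0,0,0]]
    - [[0,0,-2],[0,0,0]]
    - [[0,0,-2],[0,0,0]]
    - [[0,0,-1],[0,0,0]]
    - [[0,0,-1],[0,0,0]]
    - [[0,0,0],[0,0,0]]
    - [[0,0,0],[0,0,0]]

```text
time: 28.08
eef_pos: [0.6383, -0.1645, 0.1102]
tcp_rot: [0.874, 0.486, -0.0, -0.0]
contact_force: [0.3, -0.7, -1.0]
opening: 0.571
finger_force: 62.7
```

>>> step_arm:
  increments:
    - [[0,0.8,-2],[0,0,0]]
    - [[0,0,-2],[0,0,0]]
    - [[0,0,-1],[0,0,0]]
    - [[0,0,0],[0,0,0]]
    - [[0,0,0],[0,0,0]]

```text
time: 28.5
eef_pos: [0.6383, -0.1637, 0.1051]
tcp_rot: [0.874, 0.486, -0.0, -0.0]
contact_force: [0.8, 0.8, -1.5]
opening: 0.575
finger_force: 62.7
```

>>> step_arm:
  increments:
    - [[0,0,-3],[0,0,0]]
    - [[0,0,-3],[0,0,0]]
    - [[0,0,-3],[0,0,0]]
    - [[0,0,-3],[0,0,0]]
    - [[0,0,-3],[0,0,0]]
    - [[0,0,-2],[0,0,0]]
    - [[0,0,0],[0,0,0]]
    - [[0,0,0],[0,0,0]]

```text
time: 29.17
eef_pos: [0.6391, -0.1639, 0.0907]
tcp_rot: [0.874, 0.486, 0.0, 0.0]
contact_force: [-3.0, 0.8, 9.2]
opening: 0.574
finger_force: 63.8
```

>>> step_arm:
  increments:
    - [[-0.8,0,-1],[0,0,0]]
    - [[0,0,-1],[0,0,0]]
    - [[0,0,0],[0,0,0]]
    - [[0,0,0],[0,0,0]]
    - [[0,0,0],[0,0,0]]

```text
time: 29.58
eef_pos: [0.6389, -0.1639, 0.0894]
tcp_rot: [0.874, 0.486, 0.001, 0.001]
contact_force: [-2.1, 1.0, 9.6]
opening: 0.575
finger_force: 63.8
```

>>> step_arm:
  increments:
    - [[0,0,0],[0,0,-0.1]]
    - [[0,0,0],[0,0,-0.1]]
    - [[0,0,0],[0,0,-0.1]]
    - [[0,0,0],[0,0,-0.1]]
    - [[0,0,0],[0,0,-0.1]]
    - [[0,0,0],[0,0,-0.1]]
    - [[0,0,0],[0,0,-0.1]]
    - [[0,0,0],[0,0,-0.1]]

```text
time: 30.25
eef_pos: [0.6393, -0.1648, 0.0897]
tcp_rot: [0.994, 0.105, 0.002, 0.001]
contact_force: [-1.9, 0.1, 9.0]
opening: 0.566
finger_force: 63.8
```

>>> step_arm:
  increments:
    - [[0,0,0],[0,0,-0.1]]
    - [[0,0,0],[0,0,-0.1]]
    - [[0,0,0],[0,0,-0.1]]
    - [[0,0,0],[0,0,-0.1]]
    - [[0,0,0],[0,0,-0.1]]
    - [[0,0,0],[0,0,-0.1]]
    - [[0,0,0],[0,0,-0.02]]
    - [[0,0,0],[0,0,0]]

```text
time: 30.92
eef_pos: [0.6396, -0.1644, 0.0898]
tcp_rot: [0.98, -0.201, 0.003, 0.0]
contact_force: [-1.6, 0.2, 8.4]
opening: 0.575
finger_force: 63.8
```

```bash
python3 -c "
from h import *
hand('w11');print(readout.get_state()['wrist_torque'])"
```

```text
30.92 [ 0.6396 -0.1644  0.0898] psi -113.23 arrow mid [ 0.6377 -0.1634] off [-0.0019  0.001 ] ang 104.23 [-1.6  0.2  8.4]
[ 0.22719411  0.29443337 -0.06919098]
```

>>> step_arm:
  increments:
    - [[0,0,0],[0,0,-0.04]]
    - [[0,0,0],[0,0,0]]
    - [[0,0,0],[0,0,0]]

```text
time: 31.22
eef_pos: [0.6393, -0.1644, 0.0898]
tcp_rot: [0.975, -0.22, 0.002, 0.0]
contact_force: [-2.4, 0.1, 10.0]
opening: 0.575
finger_force: 63.9
```

```bash
python3 -c "
from h import *
hand('w12');print(readout.get_state()['wrist_torque'])"
```

```text
31.22 [ 0.6393 -0.1644  0.0898] psi -115.46 arrow mid [ 0.6375 -0.1634] off [-0.0018  0.001 ] ang 102.03 [-2.4  0.1 10. ]
[0.23921352 0.39052508 0.03389458]
```

>>> step_arm:
  increments:
    - [[0,0,0],[0,0,-0.03]]
    - [[0,0,0],[0,0,0]]
    - [[0,0,0],[0,0,0]]

```text
time: 31.52
eef_pos: [0.639, -0.1643, 0.0897]
tcp_rot: [0.972, -0.233, 0.002, 0.001]
contact_force: [-3.2, 1.5, 9.8]
opening: 0.569
finger_force: 63.9
```

```bash
python3 -c "
from h import *
hand('w13');print(readout.get_state()['wrist_torque'])"
```

```text
31.52 [ 0.639  -0.1643  0.0897] psi -116.96 arrow mid [ 0.6373 -0.1633] off [-0.0017  0.001 ] ang 100.75 [-3.2  1.5  9.8]
[0.34963407 0.53250933 0.71249686]
```

Stop felt (0.7 N m). Now I let it rise and release it.

>>> step_arm:
  increments:
    - [[0,0,2],[0,0,0]]
    - [[0,0,2],[0,0,0]]
    - [[0,0,2],[0,0,0]]
    - [[0,0,1.5],[0,0,0]]
    - [[0,0,0],[0,0,0]]
    - [[0,0,0],[0,0,0]]

```text
time: 32.07
eef_pos: [0.6383, -0.164, 0.093]
tcp_rot: [0.972, -0.234, 0.001, 0.0]
contact_force: [5.6, -1.6, -5.7]
opening: 0.575
finger_force: 62.9
```

>>> step_arm:
  increments:
    - [[0,0,0],[0,0,0]]
    - [[0,0,0],[0,0,0]]
    - [[0,0,0],[0,0,0]]
    - [[0,0,0],[0,0,0]]
    - [[0,0,10],[0,0,0]]
    - [[0,0,30],[0,0,0]]
    - [[0,0,35],[0,0,0]]
    - [[0,0,25],[0,0,0]]
  fingers: 1

```text
time: 32.73
eef_pos: [0.6381, -0.1639, 0.1975]
tcp_rot: [0.972, -0.235, 0.001, 0.0]
contact_force: [0.9, -0.1, 0.8]
opening: 1.002
finger_force: 0.0
```

>>> step_arm:
  increments:
    - [[0,0,0],[0,0,0]]
    - [[0,0,0],[0,0,0]]
    - [[0,0,0],[0,0,0]]

```text
time: 32.98
eef_pos: [0.6371, -0.1635, 0.1937]
tcp_rot: [0.972, -0.235, -0.0, -0.0]
contact_force: [-0.7, 0.8, 0.0]
opening: 1.001
finger_force: 0.0
```

```bash
python3 -c "
from h import *
look('w14',(.638,-.1635),.136)"
```

```text
32.98 [ 0.6371 -0.1635  0.1937] psi -117.2 px [318. 217.] arrow mid (array([ 0.6373, -0.1637]), np.float64(101.1))
rim fit 20.8 [ 0.6378 -0.1657]
```

View pics/w14.png

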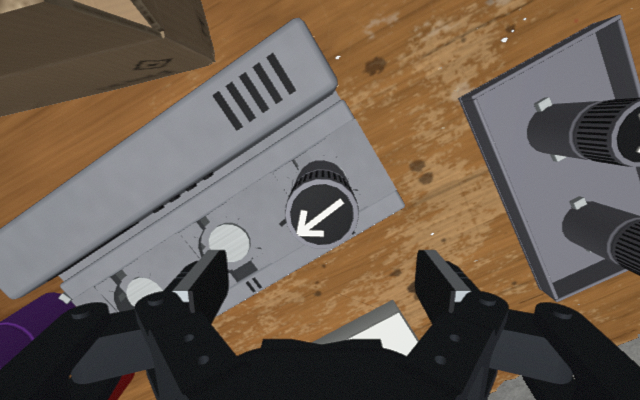

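Picture w14 shows the cartridge in socket 3 with its arrow along the locked direction, and both spent ones upright in the tray. During the rise I felt resistance about 5 mm early, so I'll check its height.

```bash
python3 - <<'E'
from h import *
for n,g in(("w14",(318,215)),("w5",(325,212)),("w2",(324,212))):
    for z in (.1315,.136): print(n,z,disc(n,z,np.array(g))[0].round(5))
for n,z in(("w7",.1),("w6",.1)): print(n,disc(n,z,w2px(load(n),[[.43,.13,z]])[0])[0])
E
```

```text
w14 0.1315 0.03841
w14 0.136 0.03757
w5 0.1315 0.03796
w5 0.136 0.03715
w2 0.1315 0.03827
w2 0.136 0.03744
w7 0.037621259643722434
w6 0.037138779223087656
```

>>> step_arm:
  increments:
    - [[0,0,-10],[0,0,0]]
    - [[0,0,-15],[0,0,0]]
    - [[0,0,-15],[0,0,0]]
    - [[0,0,0],[0,0,0]]
    - [[0,0,0],[0,0,0]]
    - [[0,0,0],[0,0,0]]
    - [[0,0,0],[0,0,0]]
  fingers: -1

```text
time: 33.62
eef_pos: [0.638, -0.1639, 0.1545]
tcp_rot: [0.972, -0.235, 0.001, 0.0]
contact_force: [-0.5, -1.0, 0.4]
opening: 0.006
finger_force: 0.0
```

>>> step_arm:
  increments:
    - [[0,0,-8],[0,0,0]]
    - [[0,0,-4],[0,0,0]]
    - [[0,0,-2],[0,0,0]]
    - [[0,0,0],[0,0,0]]
    - [[0,0,0],[0,0,0]]

```text
time: 34.03
eef_pos: [0.6374, -0.1637, 0.1395]
tcp_rot: [0.972, -0.235, -0.0, -0.0]
contact_force: [0.3, -0.2, 0.2]
opening: 0.006
finger_force: 0.0
```

Image scale suggests it is home (length 37.57 at z = 0.136). I confirm by touch.

>>> step_arm:
  increments:
    - [[0,0,-2],[0,0,0]]
    - [[0,0,0],[0,0,0]]
    - [[0,0,0],[0,0,0]]

```text
time: 34.28
eef_pos: [0.6376, -0.1637, 0.1378]
tcp_rot: [0.972, -0.235, 0.0, 0.0]
contact_force: [-0.3, 0.0, -0.3]
opening: -0.003
finger_force: 0.0
```

>>> step_arm:
  increments:
    - [[0,0,-2],[0,0,0]]
    - [[0,0,0],[0,0,0]]
    - [[0,0,0],[0,0,0]]

```text
time: 34.53
eef_pos: [0.6378, -0.1638, 0.1361]
tcp_rot: [0.972, -0.235, 0.0, 0.0]
contact_force: [0.4, -0.2, -0.2]
opening: -0.003
finger_force: 0.4
```

>>> step_arm:
  increments:
    - [[0,0,-2],[0,0,0]]
    - [[0,0,0],[0,0,0]]
    - [[0,0,0],[0,0,0]]

```text
time: 34.78
eef_pos: [0.6381, -0.1639, 0.1354]
tcp_rot: [0.972, -0.235, 0.001, 0.0]
contact_force: [-1.0, 0.3, 4.7]
opening: -0.0
finger_force: 2.6
```

Touch at z ≈ 0.136 means the cartridge in socket 3 is home. Now for fresh a.

>>> step_arm:
  increments:
    - [[0,0,25],[0,0,0.1]]
    - [[0,0,35],[0,0,0.1]]
    - [[-5,20,30],[0,0,0.1]]
    - [[-6,26,0],[0,0,0.1]]
    - [[-6,26,0],[0,0,0.1]]
    - [[-6,26,0],[0,0,0.1]]
    - [[-6,26,0],[0,0,0.1]]
    - [[-6,26,0],[0,0,0.1]]
  fingers: 1
  grip_force: 25

```text
time: 35.45
eef_pos: [0.6019, -0.0125, 0.2236]
tcp_rot: [0.986, 0.164, -0.0, -0.0]
contact_force: [0.3, -0.8, -0.1]
opening: 0.998
finger_force: 0.0
```

>>> step_arm:
  increments:
    - [[-6,26,0],[0,0,0.1]]
    - [[-6,26,0],[0,0,0.1]]
    - [[-6,26,0],[0,0,0.1]]
    - [[-6,26,0],[0,0,0.1]]
    - [[-6,26,0],[0,0,0.1]]
    - [[-6,26,0],[0,0,0.1]]
    - [[-6,26,0],[0,0,0.1]]
    - [[-6,26,0],[0,0,0.1]]

```text
time: 36.12
eef_pos: [0.5539, 0.1955, 0.2235]
tcp_rot: [0.844, 0.536, -0.0, -0.0]
contact_force: [0.7, 0.4, 0.4]
opening: 1.004
finger_force: 0.0
```

>>> step_arm:
  increments:
    - [[-6,26,0],[0,0,0.1]]
    - [[-6,26,0],[0,0,0.1]]
    - [[-6,26,0],[0,0,0.1]]
    - [[-6,26,0],[0,0,0.1]]
    - [[0,3,0],[0,0,0.04]]
    - [[0,0,0],[0,0,0]]
    - [[0,0,0],[0,0,0]]
    - [[0,0,0],[0,0,0]]

```text
time: 36.78
eef_pos: [0.5306, 0.3007, 0.2235]
tcp_rot: [0.71, 0.705, -0.0, -0.0]
contact_force: [-0.2, 0.7, -0.1]
opening: 1.002
finger_force: 0.0
```

```bash
python3 -c "
from h import *
look('w15',(.530,.302));look('w15',(.434,.300))"
```

```text
36.78 [0.5306 0.3007 0.2235] psi -0.4 px [323. 193.] arrow mid (array([0.53  , 0.3021]), np.float64(125.4))
rim fit 22.4 [0.531  0.3011]
36.83 [0.5307 0.3005 0.2236] psi -0.4 px [213. 196.] arrow mid (array([0.4347, 0.2999]), np.float64(54.0))
rim fit 22.9 [0.4342 0.2989]
```

>>> step_arm:
  increments:
    - [[0,0,-35],[0,0,0]]
    - [[0,0,-35],[0,0,0]]
    - [[0,0,-35],[0,0,0]]
    - [[0,0,-30],[0,0,0]]
    - [[0,0,-15],[0,0,0]]
    - [[0,0,-8],[0,0,0]]
    - [[0,0,-4],[0,0,0]]
    - [[0,0,0],[0,0,0]]

```text
time: 37.55
eef_pos: [0.5309, 0.3009, 0.0618]
tcp_rot: [0.709, 0.705, -0.0, -0.0]
contact_force: [0.6, 0.0, 0.3]
opening: 1.0
finger_force: 0.0
```

>>> step_arm:
  increments:
    - [[0,0,0],[0,0,0]]
    - [[0,0,0],[0,0,0]]
    - [[0,0,0],[0,0,0]]
    - [[0,0,0],[0,0,0]]
    - [[0,0,0],[0,0,0]]
    - [[0,0,0],[0,0,0]]
    - [[0,0,0],[0,0,0]]
  fingers: -1
  grip_force: 25

```text
time: 38.13
eef_pos: [0.5319, 0.3017, 0.0637]
tcp_rot: [0.709, 0.705, 0.001, 0.001]
contact_force: [0.3, -0.8, 6.3]
opening: 0.577
finger_force: 26.2
```

>>> step_arm:
  increments:
    - [[0,0,0],[0,0,0]]
    - [[0,0,0],[0,0,0]]
    - [[0,0,0],[0,0,-0.1]]
    - [[0,0,0],[0,0,-0.1]]
    - [[0,0,0],[0,0,-0.1]]
    - [[0,0,0],[0,0,-0.1]]
    - [[0,0,0],[0,0,-0.1]]
    - [[0,0,0],[0,0,-0.1]]
  fingers: 1

```text
time: 38.8
eef_pos: [0.5297, 0.3011, 0.0608]
tcp_rot: [0.887, 0.462, -0.001, -0.0]
contact_force: [-0.9, 0.1, -0.1]
opening: 1.0
finger_force: 0.0
```

>>> step_arm:
  increments:
    - [[0,0,0],[0,0,-0.12]]
    - [[0,0,0],[0,0,-0.12]]
    - [[0,0,0],[0,0,-0.12]]
    - [[0,0,0],[0,0,-0.12]]
    - [[0,0,0],[0,0,-0.12]]
    - [[0,0,0],[0,0,-0.12]]
    - [[0,0,0],[0,0,-0.12]]
    - [[0,0,0],[0,0,-0.12]]

```text
time: 39.47
eef_pos: [0.5298, 0.3011, 0.0609]
tcp_rot: [1.0, -0.0, -0.001, 0.0]
contact_force: [0.4, 0.2, -0.4]
opening: 1.001
finger_force: 0.0
```

>>> step_arm:
  increments:
    - [[0,0,0],[0,0,0]]
    - [[0,0,0],[0,0,0]]
    - [[0,0,0],[0,0,0]]

```text
time: 39.72
eef_pos: [0.5302, 0.3012, 0.0613]
tcp_rot: [1.0, 0.004, -0.0, 0.0]
contact_force: [0.0, -0.4, 0.3]
opening: 0.999
finger_force: 0.0
```

>>> step_arm:
  increments:
    - [[1.5,0,1],[0,0,0]]
    - [[0,0,0],[0,0,0]]
    - [[0,0,0],[0,0,0]]
    - [[0,0,0],[0,0,0]]

```text
time: 40.05
eef_pos: [0.5321, 0.3013, 0.0629]
tcp_rot: [1.0, 0.003, 0.0, -0.0]
contact_force: [-0.3, 0.3, -0.4]
opening: 1.001
finger_force: 0.0
```

>>> step_arm:
  increments:
    - [[0,0,0],[0,0,0]]
    - [[0,0,0],[0,0,0]]
    - [[0,0,0],[0,0,0]]
    - [[0,0,0],[0,0,0]]
    - [[0,0,0],[0,0,0]]
    - [[0,0,0],[0,0,0]]
    - [[0,0,0],[0,0,0]]
    - [[0,0,0],[0,0,0]]
  fingers: -1
  grip_force: 90

```text
time: 40.72
eef_pos: [0.5325, 0.3015, 0.0632]
tcp_rot: [1.0, 0.003, 0.0, -0.0]
contact_force: [-0.5, 0.5, 3.2]
opening: 0.566
finger_force: 93.1
```

>>> step_arm:
  increments:
    - [[0,0,5],[0,0,0]]
    - [[0,0,15],[0,0,0]]
    - [[0,0,30],[0,0,0]]
    - [[0,0,30],[0,0,0]]
    - [[0,0,30],[0,0,0]]
    - [[0,0,30],[0,0,0]]
    - [[0,0,20],[0,0,0]]
    - [[0,0,0],[0,0,0]]

```text
time: 41.38
eef_pos: [0.5342, 0.3021, 0.2285]
tcp_rot: [1.0, 0.003, 0.004, -0.001]
contact_force: [1.0, 0.8, -0.2]
opening: 0.569
finger_force: 92.9
```

>>> step_arm:
  increments:
    - [[0,0,0],[0,0,0]]
    - [[0,0,0],[0,0,0]]

```text
time: 41.55
eef_pos: [0.5307, 0.3007, 0.2201]
tcp_rot: [1.0, 0.003, -0.002, 0.001]
contact_force: [-0.1, -0.1, -1.4]
opening: 0.566
finger_force: 92.9
```

```bash
python3 -c "
from h import *
hand('w16')"
```

```text
41.55 [0.5307 0.3007 0.2201] psi -89.69 arrow mid [0.5289 0.3016] off [-0.0018  0.0009] ang 125.91 [-0.1 -0.1 -1.4]
```

>>> step_arm:
  increments:
    - [[4,-16,0],[0,0,0.085]]
    - [[9,-34,0],[0,0,0.085]]
    - [[9,-34,0],[0,0,0.085]]
    - [[9,-34,0],[0,0,0.085]]
    - [[9,-34,0],[0,0,0.085]]
    - [[9,-34,0],[0,0,0.085]]
    - [[9,-34,0],[0,0,0.085]]
    - [[9,-34,0],[0,0,0.085]]

```text
time: 42.27
eef_pos: [0.5979, 0.0457, 0.2197]
tcp_rot: [0.941, 0.338, -0.002, -0.001]
contact_force: [0.5, -0.0, -1.5]
opening: 0.569
finger_force: 93.2
```

>>> step_arm:
  increments:
    - [[9,-34,-5],[0,0,0.085]]
    - [[9,-34,-10],[0,0,0.085]]
    - [[9,-25,-10],[0,0,0.085]]
    - [[3.5,-8,-10],[0,0,0.085]]
    - [[0,0,0],[0,0,0]]
    - [[0,0,0],[0,0,0]]
    - [[0,0,0],[0,0,0]]
    - [[0,0,0],[0,0,0]]

```text
time: 42.93
eef_pos: [0.6294, -0.0525, 0.188]
tcp_rot: [0.871, 0.491, 0.0, -0.0]
contact_force: [-0.0, -0.3, -1.4]
opening: 0.563
finger_force: 93.3
```

```bash
python3 -c "
from h import *
hand('w17')"
```

```text
42.93 [ 0.6294 -0.0525  0.188 ] psi -31.23 arrow mid [ 0.6262 -0.0526] off [-0.0032 -0.0002] ang 184.28 [-0.  -0.3 -1.4]
```

>>> step_arm:
  increments:
    - [[-1,-1.7,-20],[0,0,0]]
    - [[0,0,-25],[0,0,0]]
    - [[0,0,-15],[0,0,0]]
    - [[0,0,-8],[0,0,0]]
    - [[0,0,0],[0,0,0]]
    - [[0,0,0],[0,0,0]]
    - [[0,0,0],[0,0,0]]

```text
time: 43.57
eef_pos: [0.6298, -0.0554, 0.1218]
tcp_rot: [0.871, 0.491, 0.001, 0.001]
contact_force: [0.5, -0.6, -1.7]
opening: 0.565
finger_force: 93.3
```

>>> step_arm:
  increments:
    - [[0,0,-2],[0,0,0]]
    - [[0,0,-2],[0,0,0]]
    - [[0,0,-2],[0,0,0]]
    - [[0,0,-1],[0,0,0]]
    - [[0,0,-1],[0,0,0]]
    - [[0,0,0],[0,0,0]]
    - [[0,0,0],[0,0,0]]

```text
time: 44.15
eef_pos: [0.6285, -0.0554, 0.1117]
tcp_rot: [0.871, 0.491, -0.0, -0.0]
contact_force: [-0.0, -0.2, -1.7]
opening: 0.567
finger_force: 93.3
```

>>> step_arm:
  increments:
    - [[0,0,-2],[0,0,0]]
    - [[0,0,-2],[0,0,0]]
    - [[0,0,-1],[0,0,0]]
    - [[0,0,0],[0,0,0]]
    - [[0,0,0],[0,0,0]]

```text
time: 44.57
eef_pos: [0.6285, -0.0554, 0.1066]
tcp_rot: [0.871, 0.491, -0.0, -0.0]
contact_force: [0.3, -0.2, -1.1]
opening: 0.566
finger_force: 93.3
```

>>> step_arm:
  increments:
    - [[-0.3,0.8,-3],[0,0,0]]
    - [[0,0,-3],[0,0,0]]
    - [[0,0,-3],[0,0,0]]
    - [[0,0,-3],[0,0,0]]
    - [[0,0,-3],[0,0,0]]
    - [[0,0,-2.5],[0,0,0]]
    - [[0,0,0],[0,0,0]]
    - [[0,0,0],[0,0,0]]

```text
time: 45.23
eef_pos: [0.629, -0.0547, 0.0917]
tcp_rot: [0.871, 0.491, 0.0, 0.0]
contact_force: [-3.5, 1.1, 9.4]
opening: 0.567
finger_force: 94.1
```

>>> step_arm:
  increments:
    - [[-0.8,0,-1],[0,0,0]]
    - [[0,0,-0.5],[0,0,0]]
    - [[0,0,0],[0,0,0]]
    - [[0,0,0],[0,0,0]]

```text
time: 45.57
eef_pos: [0.6289, -0.0547, 0.0908]
tcp_rot: [0.871, 0.491, 0.001, 0.001]
contact_force: [-2.0, 0.8, 9.7]
opening: 0.565
finger_force: 94.1
```

>>> step_arm:
  increments:
    - [[0,0,0],[0,0,-0.1]]
    - [[0,0,0],[0,0,-0.1]]
    - [[0,0,0],[0,0,-0.1]]
    - [[0,0,0],[0,0,-0.1]]
    - [[0,0,0],[0,0,-0.1]]
    - [[0,0,0],[0,0,-0.1]]
    - [[0,0,0],[0,0,-0.1]]
    - [[0,0,0],[0,0,-0.1]]

```text
time: 46.23
eef_pos: [0.6301, -0.0555, 0.0915]
tcp_rot: [0.994, 0.11, 0.003, 0.002]
contact_force: [-0.0, -0.9, 8.0]
opening: 0.565
finger_force: 94.2
```

>>> step_arm:
  increments:
    - [[0,0,0],[0,0,-0.1]]
    - [[0,0,0],[0,0,-0.1]]
    - [[0,0,0],[0,0,-0.1]]
    - [[0,0,0],[0,0,-0.1]]
    - [[0,0,0],[0,0,-0.1]]
    - [[0,0,0],[0,0,-0.1]]
    - [[0,0,0],[0,0,-0.05]]
    - [[0,0,0],[0,0,0]]

```text
time: 46.9
eef_pos: [0.6294, -0.0553, 0.0914]
tcp_rot: [0.978, -0.211, 0.002, 0.001]
contact_force: [-1.8, -0.6, 11.1]
opening: 0.565
finger_force: 94.4
```

```bash
python3 -c "
from h import *
hand('w18');print(readout.get_state()['wrist_torque'])"
```

```text
46.9 [ 0.6294 -0.0553  0.0914] psi -114.31 arrow mid [ 0.628  -0.0545] off [-0.0014  0.0008] ang 101.18 [-1.8 -0.6 11.1]
[-0.04936041  0.53244158  0.14058514]
```

>>> step_arm:
  increments:
    - [[0,0,0],[0,0,-0.035]]
    - [[0,0,0],[0,0,0]]
    - [[0,0,0],[0,0,0]]

```text
time: 47.2
eef_pos: [0.6295, -0.0552, 0.0914]
tcp_rot: [0.975, -0.223, 0.002, 0.002]
contact_force: [-1.4, 1.1, 9.4]
opening: 0.566
finger_force: 94.4
```

```bash
python3 -c "
from h import *
hand('w19');print(readout.get_state()['wrist_torque'])"
```

```text
47.2 [ 0.6295 -0.0552  0.0914] psi -115.76 arrow mid [ 0.6281 -0.0544] off [-0.0014  0.0008] ang 100.19 [-1.4  1.1  9.4]
[0.1968624  0.45014088 1.76078419]
```

>>> step_arm:
  increments:
    - [[0,0,2],[0,0,0.01]]
    - [[0,0,2],[0,0,0.01]]
    - [[0,0,2],[0,0,0]]
    - [[0,0,0],[0,0,0]]
    - [[0,0,0],[0,0,0]]

```text
time: 47.67
eef_pos: [0.6287, -0.055, 0.0932]
tcp_rot: [0.976, -0.217, 0.002, 0.0]
contact_force: [4.5, -0.8, -3.9]
opening: 0.563
finger_force: 93.9
```

>>> step_arm:
  increments:
    - [[0,0,0],[0,0,0]]
    - [[0,0,0],[0,0,0]]
    - [[0,0,0],[0,0,0]]
    - [[0,0,0],[0,0,0]]
    - [[0,0,10],[0,0,0]]
    - [[0,0,30],[0,0,0]]
    - [[0,0,35],[0,0,0]]
    - [[0,0,25],[0,0,0]]
  fingers: 1

```text
time: 48.33
eef_pos: [0.628, -0.0547, 0.1973]
tcp_rot: [0.976, -0.218, 0.001, -0.0]
contact_force: [1.0, 0.1, 0.4]
opening: 1.003
finger_force: 0.0
```

>>> step_arm:
  increments:
    - [[0,0,0],[0,0,0]]
    - [[0,0,0],[0,0,0]]
    - [[0,0,0],[0,0,0]]

```text
time: 48.58
eef_pos: [0.6269, -0.0544, 0.1936]
tcp_rot: [0.976, -0.218, -0.0, -0.0]
contact_force: [-0.1, -0.6, -1.0]
opening: 1.001
finger_force: 0.0
```

```bash
python3 -c "
from h import *
look('w20',(.6285,-.0545),.136);print(disc('w20',.136,w2px(load('w20'),[[.6285,-.0545,.136]])[0])[0])
look('w20',(.638,-.164),.136)"
```

```text
48.58 [ 0.6269 -0.0544  0.1936] psi -115.2 px [318. 216.] arrow mid (array([ 0.6275, -0.0539]), np.float64(101.6))
rim fit 20.8 [ 0.628  -0.0559]
0.0377512524252707
48.63 [ 0.6265 -0.0544  0.1924] psi -115.2 px [471. 131.] arrow mid (array([ 0.6372, -0.1647]), np.float64(101.2))
rim fit 24.0 [ 0.6377 -0.1657]
```

>>> step_arm:
  increments:
    - [[-5,10,20],[0,0,0.1]]
    - [[-10,18,10],[0,0,0.1]]
    - [[-10,18,0],[0,0,0.1]]
    - [[-10,18,0],[0,0,0.1]]
    - [[-10,18,0],[0,0,0.1]]
    - [[-10,18,0],[0,0,0.1]]
    - [[-10,18,0],[0,0,0.1]]
    - [[-10,18,0],[0,0,0.1]]
  grip_force: 25

```text
time: 49.35
eef_pos: [0.5509, 0.0822, 0.2218]
tcp_rot: [0.983, 0.182, -0.002, -0.0]
contact_force: [-0.1, 0.8, 0.1]
opening: 0.998
finger_force: 0.0
```

>>> step_arm:
  increments:
    - [[-10,18,0],[0,0,0.1]]
    - [[-10,18,0],[0,0,0.1]]
    - [[-10,18,0],[0,0,0.1]]
    - [[-10,18,0],[0,0,0.1]]
    - [[-10,18,0],[0,0,0.1]]
    - [[-10,18,0],[0,0,0.1]]
    - [[-10,18,0],[0,0,0.1]]
    - [[-10,18,0],[0,0,0.1]]

```text
time: 50.02
eef_pos: [0.471, 0.226, 0.222]
tcp_rot: [0.835, 0.55, -0.002, -0.001]
contact_force: [0.1, 0.0, 0.4]
opening: 1.001
finger_force: 0.0
```

>>> step_arm:
  increments:
    - [[-10,18,0],[0,0,0.1]]
    - [[-10,18,0],[0,0,0.1]]
    - [[-10,18,0],[0,0,0.1]]
    - [[-8,18,0],[0,0,0.1]]
    - [[0,2,0],[0,0,0]]
    - [[0,0,0],[0,0,0]]
    - [[0,0,0],[0,0,0]]
    - [[0,0,0],[0,0,0]]

```text
time: 50.68
eef_pos: [0.4347, 0.2986, 0.2232]
tcp_rot: [0.711, 0.703, -0.001, -0.0]
contact_force: [-0.4, 0.3, -0.1]
opening: 0.999
finger_force: 0.0
```

```bash
python3 -c "
from h import *
look('w21',(.434,.300))"
```

```text
50.68 [0.4347 0.2986 0.2232] psi -0.7 px [323. 193.] arrow mid (array([0.4355, 0.3002]), np.float64(53.9))
rim fit 22.7 [0.4345 0.2987]
```

>>> step_arm:
  increments:
    - [[0,0.5,-35],[0,0,0]]
    - [[0,0,-35],[0,0,0]]
    - [[0,0,-35],[0,0,0]]
    - [[0,0,-30],[0,0,0]]
    - [[0,0,-15],[0,0,0]]
    - [[0,0,-8],[0,0,0]]
    - [[0,0,-3],[0,0,0]]
    - [[0,0,0],[0,0,0]]

```text
time: 51.4
eef_pos: [0.435, 0.2996, 0.0629]
tcp_rot: [0.711, 0.703, -0.0, 0.0]
contact_force: [0.2, -0.1, 0.1]
opening: 1.0
finger_force: 0.0
```

>>> step_arm:
  increments:
    - [[0,0,0],[0,0,0]]
    - [[0,0,0],[0,0,0]]
    - [[0,0,0],[0,0,0]]
    - [[0,0,0],[0,0,0]]
    - [[0,0,0],[0,0,0]]
    - [[0,0,0],[0,0,0]]
    - [[0,0,0],[0,0,0]]
  fingers: -1
  grip_force: 25

```text
time: 51.98
eef_pos: [0.4357, 0.3004, 0.0644]
tcp_rot: [0.711, 0.703, 0.001, 0.001]
contact_force: [0.5, -0.0, 4.9]
opening: 0.578
finger_force: 26.3
```

>>> step_arm:
  increments:
    - [[0,0,0],[0,0,0]]
    - [[0,0,0],[0,0,0]]
    - [[0,0,0],[0,0,-0.1]]
    - [[0,0,0],[0,0,-0.1]]
    - [[0,0,0],[0,0,-0.1]]
    - [[0,0,0],[0,0,-0.1]]
    - [[0,0,0],[0,0,-0.1]]
    - [[0,0,0],[0,0,-0.1]]
  fingers: 1

```text
time: 52.65
eef_pos: [0.4338, 0.2997, 0.0621]
tcp_rot: [0.888, 0.46, -0.001, -0.0]
contact_force: [0.3, 0.4, -0.3]
opening: 1.0
finger_force: 0.0
```

>>> step_arm:
  increments:
    - [[0,0,0],[0,0,-0.12]]
    - [[0,0,0],[0,0,-0.12]]
    - [[0,0,0],[0,0,-0.12]]
    - [[0,0,0],[0,0,-0.12]]
    - [[0,0,0],[0,0,-0.12]]
    - [[0,0,0],[0,0,-0.12]]
    - [[0,0,0],[0,0,-0.12]]
    - [[0,0,0],[0,0,-0.12]]

```text
time: 53.32
eef_pos: [0.4338, 0.2997, 0.0621]
tcp_rot: [1.0, -0.003, -0.001, 0.0]
contact_force: [0.7, 0.3, -0.2]
opening: 0.994
finger_force: 0.0
```

>>> step_arm:
  increments:
    - [[0,0,0],[0,0,0]]
    - [[0,0,0],[0,0,0]]
    - [[0,0,0],[0,0,0]]

```text
time: 53.57
eef_pos: [0.4342, 0.2998, 0.0625]
tcp_rot: [1.0, 0.002, -0.0, 0.0]
contact_force: [-0.1, 0.4, -0.5]
opening: 0.997
finger_force: 0.0
```

>>> step_arm:
  increments:
    - [[1.2,0,0.5],[0,0,0]]
    - [[0,0,0],[0,0,0]]
    - [[0,0,0],[0,0,0]]
    - [[0,0,0],[0,0,0]]

```text
time: 53.9
eef_pos: [0.4357, 0.2999, 0.0633]
tcp_rot: [1.0, 0.0, 0.0, -0.0]
contact_force: [0.5, 0.8, -0.5]
opening: 0.995
finger_force: 0.0
```

>>> step_arm:
  increments:
    - [[0,0,0],[0,0,0]]
    - [[0,0,0],[0,0,0]]
    - [[0,0,0],[0,0,0]]
    - [[0,0,0],[0,0,0]]
    - [[0,0,0],[0,0,0]]
    - [[0,0,0],[0,0,0]]
    - [[0,0,0],[0,0,0]]
    - [[0,0,0],[0,0,0]]
  fingers: -1
  grip_force: 90

```text
time: 54.57
eef_pos: [0.4362, 0.3001, 0.0638]
tcp_rot: [1.0, 0.0, 0.001, -0.0]
contact_force: [1.2, 0.2, 3.3]
opening: 0.562
finger_force: 92.7
```

>>> step_arm:
  increments:
    - [[0,0,5],[0,0,0]]
    - [[0,0,15],[0,0,0]]
    - [[0,0,30],[0,0,0]]
    - [[0,0,30],[0,0,0]]
    - [[0,0,30],[0,0,0]]
    - [[0,0,30],[0,0,0]]
    - [[0,0,20],[0,0,0]]
    - [[0,0,0],[0,0,0]]

```text
time: 55.23
eef_pos: [0.4376, 0.3009, 0.2284]
tcp_rot: [1.0, 0.0, 0.004, -0.002]
contact_force: [-0.0, -0.1, -0.6]
opening: 0.567
finger_force: 93.0
```

>>> step_arm:
  increments:
    - [[0,0,0],[0,0,0]]
    - [[0,0,0],[0,0,0]]

```text
time: 55.4
eef_pos: [0.4343, 0.2993, 0.2208]
tcp_rot: [1.0, 0.0, -0.002, 0.001]
contact_force: [-1.0, -0.5, -2.5]
opening: 0.564
finger_force: 93.0
```

```bash
python3 -c "
from h import *
hand('w22')"
```

```text
55.4 [0.4343 0.2993 0.2208] psi -89.97 arrow mid [0.4348 0.3001] off [0.0005 0.0008] ang 53.54 [-1.  -0.5 -2.5]
```

>>> step_arm:
  increments:
    - [[4,-5,0],[0,0,0.1]]
    - [[8,-11,0],[0,0,0.1]]
    - [[8,-11,0],[0,0,0.1]]
    - [[8,-11,0],[0,0,0.1]]
    - [[8,-11,0],[0,0,0.1]]
    - [[8,-11,0],[0,0,0.1]]
    - [[8,-11,0],[0,0,0.1]]
    - [[8,-11,0],[0,0,0.1]]

```text
time: 56.12
eef_pos: [0.4947, 0.217, 0.2203]
tcp_rot: [0.92, 0.392, -0.003, -0.0]
contact_force: [0.0, -0.0, -2.1]
opening: 0.561
finger_force: 93.0
```

>>> step_arm:
  increments:
    - [[8,-11,0],[0,0,0.1]]
    - [[8,-11,0],[0,0,0.1]]
    - [[8,-11,0],[0,0,0.1]]
    - [[8,-11,0],[0,0,0.1]]
    - [[8,-11,0],[0,0,0.1]]
    - [[8,-11,0],[0,0,0.1]]
    - [[8,-11,0],[0,0,0.1]]
    - [[8,-11,0],[0,0,0.1]]

```text
time: 56.78
eef_pos: [0.5586, 0.1292, 0.2201]
tcp_rot: [0.695, 0.719, -0.002, -0.002]
contact_force: [-0.2, -0.7, -2.4]
opening: 0.567
finger_force: 93.0
```

>>> step_arm:
  increments:
    - [[8,-11,0],[0,0,0.1]]
    - [[8,-11,0],[0,0,0.1]]
    - [[8,-11,0],[0,0,0.1]]
    - [[8,-11,-10],[0,0,0.1]]
    - [[8,-11,-15],[0,0,0.1]]
    - [[8,-11,-10],[0,0,0.1]]
    - [[5,-8,0],[0,0,0.086]]
    - [[0,0,0],[0,0,0]]

```text
time: 57.45
eef_pos: [0.6114, 0.0545, 0.184]
tcp_rot: [0.415, 0.91, -0.001, -0.003]
contact_force: [-0.1, 0.0, -1.4]
opening: 0.567
finger_force: 92.9
```

>>> step_arm:
  increments:
    - [[0,0,0],[0,0,0]]
    - [[0,0,0],[0,0,0]]
    - [[0,0,0],[0,0,0]]

```text
time: 57.7
eef_pos: [0.6123, 0.0565, 0.1881]
tcp_rot: [0.415, 0.91, -0.0, -0.0]
contact_force: [-0.2, -0.1, -1.0]
opening: 0.561
finger_force: 92.9
```

```bash
python3 -c "
from h import *
hand('w23')"
```

```text
57.7 [0.6123 0.0565 0.1881] psi 40.97 arrow mid [0.6082 0.0563] off [-0.0041 -0.0002] ang 184.37 [-0.2 -0.1 -1. ]
```

>>> step_arm:
  increments:
    - [[6.2,-1.5,-20],[0,0,0]]
    - [[0,0,-25],[0,0,0]]
    - [[0,0,-15],[0,0,0]]
    - [[0,0,-6],[0,0,0]]
    - [[0,0,0],[0,0,0]]
    - [[0,0,0],[0,0,0]]
    - [[0,0,0],[0,0,0]]
    - [[0,0,0],[0,0,0]]

```text
time: 58.42
eef_pos: [0.62, 0.0544, 0.1243]
tcp_rot: [0.415, 0.91, 0.001, 0.002]
contact_force: [-0.5, -0.8, -1.7]
opening: 0.568
finger_force: 93.0
```

```bash
python3 -c "
from h import *
hand('w24',.0368)
C=load('w24')
for n in ('w10','w17','w24'):
    p=np.load(f'pics/{n}.npy')[:3]; print(n,disc(n,p[2]+.0368,np.array([320,290]))[1:3]-np.array([p[:2],0],dtype=object))"
```

```text
58.42 [0.62   0.0544 0.1243] psi 41.01 arrow mid [0.6166 0.0534] off [-0.0035 -0.0011] ang 184.36 [-0.5 -0.8 -1.7]Traceback (most recent call last):
  File "<string>", line 6, in <module>
    p=np.load(f'pics/{n}.npy')[:3]; print(n,disc(n,p[2]+.0368,np.array([320,290]))[1:3]-np.array([p[:2],0],dtype=object))
                                            ~~~~~~~~~~~~~~~~~~~~~~~~~~~~~~~~~~~~~~~~~~~^~~~~~~~~~~~~~~~~~~~~~~~~~~~~~~~~
ValueError: setting an array element with a sequence. The requested array has an inhomogeneous shape after 1 dimensions. The detected shape was (2,) + inhomogeneous part.
```

>>> step_arm:
  increments:
    - [[-0.8,0.4,-3],[0,0,0]]
    - [[0,0,-3],[0,0,0]]
    - [[0,0,-2],[0,0,0]]
    - [[0,0,-2],[0,0,0]]
    - [[0,0,-2],[0,0,0]]
    - [[0,0,-1],[0,0,0]]
    - [[0,0,0],[0,0,0]]
    - [[0,0,0],[0,0,0]]

```text
time: 59.13
eef_pos: [0.618, 0.0548, 0.1092]
tcp_rot: [0.415, 0.91, -0.0, -0.0]
contact_force: [0.4, 0.1, -1.3]
opening: 0.566
finger_force: 93.0
```

Depth is about 6 mm with no contact, so it is in the hole. I continue down and press.

>>> step_arm:
  increments:
    - [[0.3,0,-3],[0,0,0]]
    - [[0,0,-3],[0,0,0]]
    - [[0,0,-3],[0,0,0]]
    - [[0,0,-3],[0,0,0]]
    - [[0,0,-3],[0,0,0]]
    - [[0,0,-3],[0,0,0]]
    - [[0,0,-1],[0,0,0]]
    - [[0,0,0],[0,0,0]]

```text
time: 59.8
eef_pos: [0.619, 0.0546, 0.0923]
tcp_rot: [0.415, 0.91, -0.0, 0.0]
contact_force: [-3.1, 0.3, 9.1]
opening: 0.563
finger_force: 93.3
```

>>> step_arm:
  increments:
    - [[0,0,0],[0,0,0]]
    - [[0,0,0],[0,0,0]]

```text
time: 59.97
eef_pos: [0.619, 0.0546, 0.0927]
tcp_rot: [0.415, 0.91, -0.0, 0.0]
contact_force: [-4.1, -0.3, 8.3]
opening: 0.561
finger_force: 93.3
```

>>> step_arm:
  increments:
    - [[-0.8,0,-1],[0,0,0]]
    - [[0,0,-1],[0,0,0]]
    - [[0,0,0],[0,0,0]]
    - [[0,0,0],[0,0,0]]

```text
time: 60.3
eef_pos: [0.6189, 0.0546, 0.0912]
tcp_rot: [0.415, 0.91, 0.0, 0.001]
contact_force: [-2.3, -0.4, 9.4]
opening: 0.567
finger_force: 93.4
```

>>> step_arm:
  increments:
    - [[0,0,0],[0,0,-0.1]]
    - [[0,0,0],[0,0,-0.1]]
    - [[0,0,0],[0,0,-0.1]]
    - [[0,0,0],[0,0,-0.1]]
    - [[0,0,0],[0,0,-0.1]]
    - [[0,0,0],[0,0,-0.1]]
    - [[0,0,0],[0,0,-0.1]]
    - [[0,0,0],[0,0,-0.1]]

```text
time: 60.97
eef_pos: [0.6198, 0.0541, 0.0917]
tcp_rot: [0.738, 0.675, 0.001, 0.002]
contact_force: [-0.8, -1.1, 9.4]
opening: 0.565
finger_force: 93.5
```

>>> step_arm:
  increments:
    - [[0,0,0],[0,0,-0.1]]
    - [[0,0,0],[0,0,-0.1]]
    - [[0,0,0],[0,0,-0.1]]
    - [[0,0,0],[0,0,-0.1]]
    - [[0,0,0],[0,0,-0.1]]
    - [[0,0,0],[0,0,-0.1]]
    - [[0,0,0],[0,0,-0.05]]
    - [[0,0,0],[0,0,0]]

```text
time: 61.63
eef_pos: [0.6198, 0.0543, 0.0916]
tcp_rot: [0.914, 0.406, 0.002, 0.002]
contact_force: [-0.3, -0.4, 9.4]
opening: 0.563
finger_force: 93.6
```

```bash
python3 -c "
from h import *
hand('w25');print(readout.get_state()['wrist_torque'])"
```

```text
61.63 [0.6198 0.0543 0.0916] psi -42.15 arrow mid [0.6182 0.056 ] off [-0.0016  0.0017] ang 101.16 [-0.3 -0.4  9.4]
[-0.09978202  0.33985581 -0.01166795]
```

>>> step_arm:
  increments:
    - [[0,0,0],[0,0,-0.035]]
    - [[0,0,0],[0,0,0]]
    - [[0,0,0],[0,0,0]]

```text
time: 61.93
eef_pos: [0.6199, 0.0543, 0.0916]
tcp_rot: [0.919, 0.393, 0.002, 0.002]
contact_force: [-0.5, -0.6, 8.1]
opening: 0.566
finger_force: 93.6
```

```bash
python3 -c "
from h import *
hand('w26');print(readout.get_state()['wrist_torque'])"
```

```text
61.93 [0.6199 0.0543 0.0916] psi -43.66 arrow mid [0.6183 0.0562] off [-0.0016  0.0019] ang 100.02 [-0.5 -0.6  8.1]
[0.0332018  0.33504928 1.30441722]
```

Stop felt. I let it rise, release, back off and check the scene.

>>> step_arm:
  increments:
    - [[0,0,2],[0,0,0.01]]
    - [[0,0,2],[0,0,0.01]]
    - [[0,0,2],[0,0,0]]
    - [[0,0,0],[0,0,0]]
    - [[0,0,0],[0,0,0]]

```text
time: 62.4
eef_pos: [0.6196, 0.0543, 0.0958]
tcp_rot: [0.917, 0.399, 0.002, 0.002]
contact_force: [5.2, -1.0, 2.7]
opening: 0.565
finger_force: 93.3
```

>>> step_arm:
  increments:
    - [[0,0,0],[0,0,0]]
    - [[0,0,0],[0,0,0]]
    - [[0,0,0],[0,0,0]]
    - [[0,0,0],[0,0,0]]
    - [[0,0,10],[0,0,0]]
    - [[0,0,30],[0,0,0]]
    - [[0,0,35],[0,0,0]]
    - [[0,0,25],[0,0,0]]
  fingers: 1

```text
time: 63.07
eef_pos: [0.6178, 0.0549, 0.1972]
tcp_rot: [0.917, 0.399, 0.001, 0.0]
contact_force: [0.5, -0.4, 0.3]
opening: 1.0
finger_force: 0.0
```

>>> step_arm:
  increments:
    - [[0,0,0],[0,0,0]]
    - [[0,0,0],[0,0,0]]
    - [[0,0,0],[0,0,0]]

```text
time: 63.32
eef_pos: [0.6169, 0.0549, 0.1938]
tcp_rot: [0.917, 0.399, -0.001, -0.0]
contact_force: [-0.6, -0.0, 0.1]
opening: 1.002
finger_force: 0.0
```

```bash
python3 -c "
from h import *
look('w27',(.6185,.055),.136);print(disc('w27',.136,w2px(load('w27'),[[.6185,.055,.136]])[0])[0])
s=cams.read_camera('side')[:,:,::-1]; cv2.imwrite('pics/f.png',cv2.resize(s[150:350,200:440],None,fx=3,fy=3,interpolation=cv2.INTER_CUBIC))"
```

```text
63.32 [0.6169 0.0549 0.1938] psi -42.9 px [324. 215.] arrow mid (array([0.6181, 0.0551]), np.float64(101.1))
rim fit 28.2 [0.6186 0.0536]
0.037609565202260026
```

View pics/f.png

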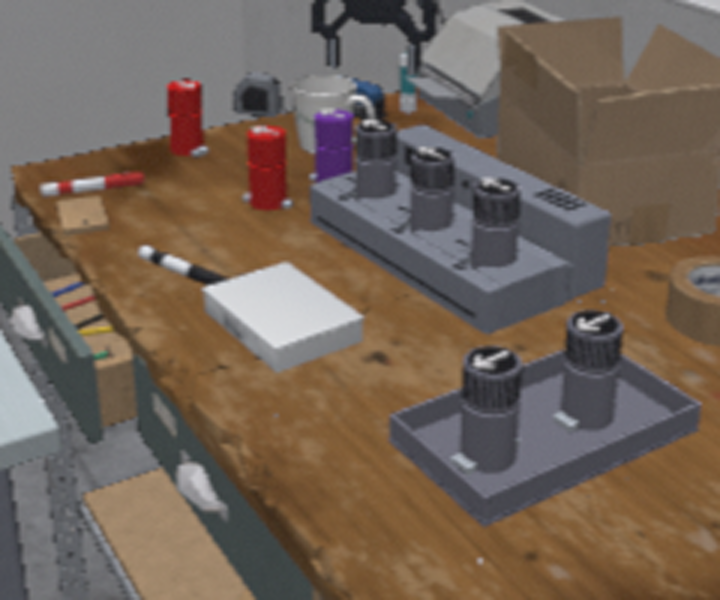

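The picture shows three fresh cartridges standing level in the sockets, at (377,150), (432,185) and (496,215). Both spent ones stand upright in the tray, at (490,410) and (592,365). The mug, the label box and the look-alikes have not moved.

```bash
python3 -c "
from plant import sign_off
print(sign_off())"
```

```text
the job is handed in; nothing more can be done
None
```

I handed the job in at about 63 s of the 208 s allowed: both spent cartridges stand in the returns tray and all three fresh ones are locked in the sockets, each turned to its stop, with the one in socket 3 also checked for height by touch.

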